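Prepare a valve body on the marking press

TASK

Get the valve body on the sliding table of the marking press ready for marking: take the long brush from its stand, scrub the steel cup by running the brush down to the bottom of its bore and back up to the mouth three times, and put the brush back in its stand. Then plug every loose rectangular plug on the bench fully home into the free ports of the valve body, one to a port. Last, slide the table by its black post until the centre of the scribed cross sits exactly under the punch tip, let go, and leave the other things on the bench where they are.

Things in the scene. Friction and masses are not known exactly. Their poses are not given: they have to be found in the camera images.
- press: fixed marking press. Grey base plate 14 mm high, local x -50..50, y -260..300 mm, with two rails along local y; green frame at the +y end (x -35..35): column y 245..295, 260 mm high; head y 150..250, 200 to 250 mm above the bench; steel ram 22 mm thick down from the head at y 190, tapering to the punch tip. Origin: bench level, middle of the width; local y points along the slide to the press
- carriage (a joint): sliding table along the press's local y, m: 0 farthest from the press, stop at 0.155; about 0.135 brings the mark under the punch. About 4 N of friction; stays where left. Table 90 (x) by 297 mm (y), top 32 mm above the bench; in a row on it along y: black post, valve body with three ports, steel cup, mark pad
- handle (a point): the grip point of the black post at the -y end of the sliding table, 22 mm below the post's top: upright round post, 20 mm thick, its top 107 mm above the bench; axes as the press. It stands 58 mm from the centre of port0
- port0 (a point): centre of the mouth of the first rectangular port in the steel valve body (block 84 mm in x by 151 mm in y, top 62 mm above the bench). Port 48 mm long in the point's x, 36 mm in its y, 22 mm deep; axes as the press, z up
- port1 (a point): the same, middle port, 50 mm from port0 along y
- port2 (a point): the same, third port, 50 mm from port1 along y, nearest the cup
- bore_floor (a point): centre of the floor of the bore in the upright steel cup: bore 46 mm across and 74 mm deep, floor 38 mm above the bench, rim 112 mm above the bench, outside 56 mm across; 54 mm from port2 along y; axes as the press
- mark (a point): centre of the scribed cross on the steel pad at the press end of the sliding table, 62 mm above the bench
- punch_tip (a point): the fixed punch's tip, 72 mm above the bench, pointing down
- brush: long bore brush standing in its stand: brass-wire head 30 mm across and 60 mm long at the bottom, steel stem 7 mm thick, round wooden handle 20 mm thick from 110 to 200 mm above the bottom. Origin: centre of the bottom of the head; z along the brush up to the handle
- brush_stand: fixed aluminium tube stand, outside 52 mm across, inside 40 mm across, rim 70 mm high, inner floor 6 mm above the bench, on a 90 mm square foot 5 mm thick; the brush's head stands in it. Origin: centre of the underside
- bearing: bystander: steel ball bearing ring lying flat, 60 mm across, 18 mm high; origin: centre of its underside
- arbor: bystander: turned steel arbor standing upright, 56 mm flange, 85 mm high; origin: centre of its underside
- wrench: bystander: steel wrench lying flat, 170 mm long; origin: underside, in the middle of its length
- grease: bystander: white plastic grease jar with black cap, 56 mm across, 75 mm high; origin: centre of its underside
- plug0: one of 2 or 3 identical rectangular plugs standing on the bench (may be absent): heavy steel foot 46 (x) by 34 (y) by 20 mm high, lowest 6 mm tapered by 1.5 mm all round; light white head 50 (x) by 40 mm (y), 20 to 48 mm above the bottom; when home, its shoulder rests on the valve body. Any plug fits any port, long side along the port's x. Origin: centre of the underside of the foot
- plug1: one of 2 or 3 identical rectangular plugs standing on the bench (may be absent): heavy steel foot 46 (x) by 34 (y) by 20 mm high, lowest 6 mm tapered by 1.5 mm all round; light white head 50 (x) by 40 mm (y), 20 to 48 mm above the bottom; when home, its shoulder rests on the valve body. Any plug fits any port, long side along the port's x. Origin: centre of the underside of the foot
- plug2: one of 2 or 3 identical rectangular plugs standing on the bench (may be absent): heavy steel foot 46 (x) by 34 (y) by 20 mm high, lowest 6 mm tapered by 1.5 mm all round; light white head 50 (x) by 40 mm (y), 20 to 48 mm above the bottom; when home, its shoulder rests on the valve body. Any plug fits any port, long side along the port's x. Origin: centre of the underside of the foot
Not all that is in view belongs to the job. What is shaped like the plug1 but green or turquoise is not meant. There is more than one size of the brush; the job needs the middle-sized.

How it is judged:
By the outcome, as a careful person would: the job done as asked, in the order asked, and still so for the second after the job is handed in, with the robot touching nothing.
Of plug0, plug1, plug2 only 2 to 3 are there at a start; the rules pass over those that are not, and their reading is None.
At some moment in a run one of plug0, plug1, plug2 may be knocked a few centimetres aside while the robot is not near it.
It also fails if it takes over 200 s, if anything falls off the work surface, if the arm or the gripper's body presses on something with over 40 N, if the wrist force passes 120 N, or if a joint passes its speed limit or range.

ROBOT

A 6-joint arm with a two-finger parallel gripper is mounted at the origin on the work surface. World frame = base frame: x ahead of the robot, y to its left, z up, the work surface at z = 0. Lengths are in m, angles in rad, forces in N, time in s.
With the tool pointing down it reaches from about 0.425 to 0.95 m from the base axis. Payload 3.5 kg.
Tool frame: the origin (TCP) lies on the centre line of the jaws, within the pads' length; the fingertips stand 19 mm ahead of it and the grasp point (between the pads) is the TCP; z points along the fingers, y is the line along which they close (so a half turn about z gives the same grasp; the last joint's range is limited). The gripper opens to 85 mm and grips with 20 to 120 N. Pads are 22 mm wide; open, the fingers measure 114 mm over their backs; the gripper's body (76 mm by 85 mm) begins 54 mm behind the grasp point. The pads swing forward as they close: fully open they stand 13 mm farther back than shut.
Start: joints at [-0.15, 0.286, 1.577, -0, 1.279, -0.15], TCP at [0.675, 0, 0.228] pointing down, gripper open.
Joint ranges: [-2.77, 2.77], [-0.9, 2.22], [0.21, 2.48], [-1.53, 4.67], [0.24, 2.81], [-2.84, 2.84]. Speed limits (rad/s): [2.79, 2.79, 3.14, 3.14, 3.14, 3.14].

INTERFACE

Orientations are given as a unit quaternion [x, y, z, w].
In Python, from plant import ctrl, imaging gives the robot as it stands. The module is installed in compiled form; this text tells all that it offers.
- The arm moves only by the shell command python3 -m handwheel 'ROWS' [OPENING] [FORCE]. ROWS is JSON, one flat list of numbers, 6 for each row, row after row: the shift along the world's x, y, z in units of 150 mm (1.0 is 150 mm), then the turn, a rotation vector about the world's x, y, z in units of 90 degrees (1.0 is 90 degrees). In form: [tx, ty, tz, rx, ry, rz, tx, ty, tz, rx, ry, rz, ...]. A call has 1 to 5 rows; each row shifts and turns the commanded pose from where the row before left it; what a row does not reach is not made up. A row lasts 1/12 s, in which the tool goes at most 41.7 mm and 7.16 degrees, less where a joint would pass 70% of its speed; a pose out of reach is approached as far as the arm can. A call with a number of a shift or a turn outside -1 to 1 is refused whole. A call with a gripper value outside its range is refused whole. OPENING is the opening, from 0 (shut) to 1 (fully open), set as the call begins (- or left out, the last holds). The fingers move at their own pace and stop on an object; FORCE is the grip in N (left out, the last holds). Time passes only in rows, so rows that do not move let the fingers close. It gives the time, the measured TCP pose, the force, the opening and the grip force at its end, in the units of the state.
- ctrl.get_state(): the state, without advancing time (a new reading comes with each control period).
- imaging.read_camera(name): name is "scene" or "side" or "wrist"; returns (picture, depth): 480x640x3 uint8, blue, green, red; 480x640 float32, m along the optical axis (not along the pixel's ray), 0 where there is no reading.
- imaging.get_calibration(name): a dict with "fovy" (degrees; the focal length in pixels is half the picture's height over the tangent of half this angle, whatever the lens; pixels are square), "cx", "cy" (the principal point, pixels), "R" (3x3) and "t" (3): a world point X has camera coordinates R X + t. Camera axes: x right, y down, z forward; pixel columns grow to the right and rows downward; lengths in m; the calibration is good to about 2 mm. A picture is of the moment at which its call begins: read the wrist's pose just before it. get_calibration takes no time and is no camera call; for the wrist camera it gives the pose at the moment of the call.
- ctrl.sign_off(): hands the job in; it is judged then, once.
The state is a dict: "time": time; "qpos": joint angles; "dq": joint speeds; "joint_efforts": joint torques, N m; "eef_pos": TCP position; "tcp_rot": TCP orientation; "contact_force": force on the tool from outside, world axes, zero at the start; "wrist_torque": the same for the moment, N m; "opening": opening from 0.0 (shut) to 1.0 (fully open); "finger_force": force on a finger pad.
Only numpy, scipy, OpenCV 4.12 (cv2) and the standard library are available. Lean on these libraries where they do the work, as an engineer would, in place of code of your own. Each camera call takes 0.05 s, during which the arm holds its last target. There are 200 camera calls.

## Working session

There is one attempt and no reset: what is moved stays moved. The work goes in short steps, Python scripts to look and compute and a shell command to move; the robot and the scene stay as the last step left them, time stands still between calls to the robot, and variables do not carry over. Pictures are saved under pics/ and viewed, at most 14 in all, crops included, and the job is handed in when it is done.

```bash
mkdir -p pics; cat > h.py <<'E'
import numpy as np, cv2
from plant import ctrl, imaging
def shot(n):
    c=imaging.get_calibration(n); im,d=imaging.read_camera(n)
    return im,d,c
def cloud(d,c):
    f=240/np.tan(np.radians(c["fovy"])/2)
    v,u=np.mgrid[:480,:640]
    P=np.stack([(u-c["cx"])/f*d,(v-c["cy"])/f*d,d],-1)
    R=np.array(c["R"]);t=np.array(c["t"])
    W=(P-t)@R
    W[d<=0]=np.nan
    return W
E
python3 - <<'E'
from h import *
print(ctrl.get_state())
for n in ["scene","side"]:
    im,d,c=shot(n); np.savez(f"{n}.npz",im=im,d=d,W=cloud(d,c)); cv2.imwrite(f"pics/{n}0.png",im)
    print(n,c)
E
```

```text
{'time': 0.0, 'qpos': array([-1.50021069e-01,  2.87191699e-01,  1.57820521e+00,  2.14856814e-06,
        1.27858814e+00, -1.50020285e-01]), 'dq': array([ 0.00061105, -0.00146426,  0.00065314,  0.00067059,  0.0018372 ,
        0.00073088]), 'joint_efforts': array([-1.79628755e-04, -4.05981302e+01, -2.92628127e+01, -1.54224781e-04,
        5.81841552e-03,  3.74769741e-06]), 'eef_pos': array([6.74324687e-01, 1.17975921e-04, 2.26114557e-01]), 'tcp_rot': array([ 0.70710677,  0.70710578, -0.00070909, -0.00096337]), 'contact_force': array([ 0.39628324, -0.02973711, -0.38067536]), 'wrist_torque': array([-0.04770622,  0.02464837,  0.01191554]), 'finger_force': 0.0, 'opening': 0.9998704061842082}
scene {'fovy': 55.05052483792899, 'cx': 312.8897249459421, 'cy': 242.75975715151665, 'R': array([[-0.25705147,  0.96639643, -0.00157563],
       [ 0.72231744,  0.19104532, -0.66464968],
       [-0.64201407, -0.17198728, -0.74715348]]), 't': array([ 0.13862953, -0.31793017,  1.53866745])}
side {'fovy': 46.20018436962856, 'cx': 312.9947157944773, 'cy': 237.0015483845074, 'R': array([[-0.85882551, -0.51192157,  0.01884271],
       [-0.35371961,  0.56600864, -0.74465876],
       [ 0.37054174, -0.64619697, -0.66717935]]), 't': array([0.43505171, 0.24959853, 1.128449  ])}
```

View pics/scene0.png

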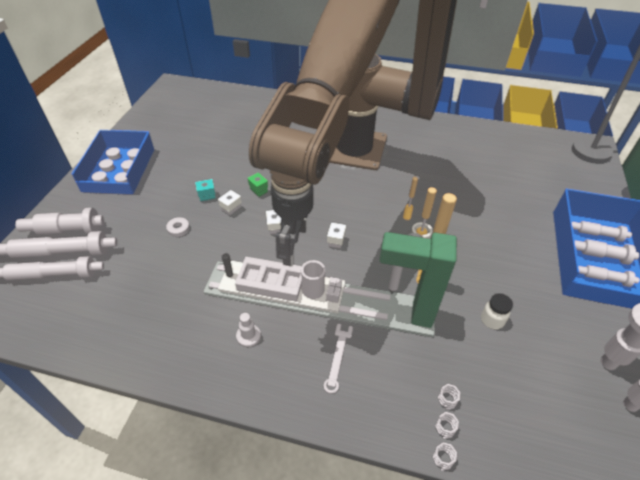

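View pics/side0.png

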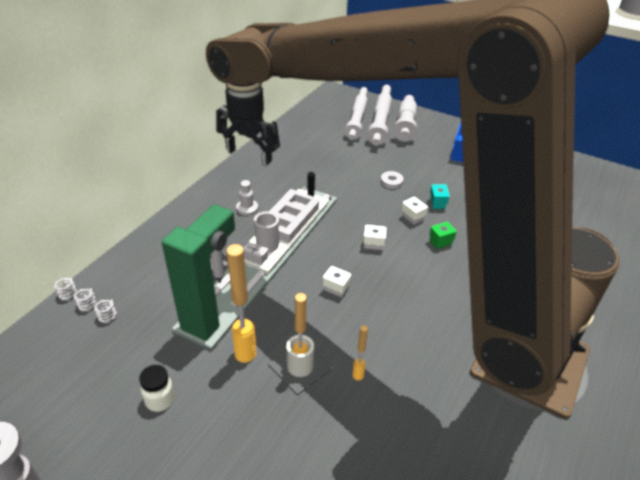

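The scene picture shows three white plugs, at (230,203), (274,220) and (337,235). The turquoise (205,189) and green (258,183) ones are not meant. Of the three brushes in the side picture, the large one is at x≈240 and the small one at x≈360. The middle one, at (300,340), stands in the aluminium stand, so it is the one to use. Next I'll make a top-down rendering to measure from.

```bash
cat >> h.py <<'E'
def top(names,x0=.3,x1=.9,y0=-.4,y1=.4,s=1000,zmin=-.02,zmax=.3):
    # rows: x from x1 down, cols: y from y1 to the right y0
    H=np.full((int(round((x1-x0)*s)),int(round((y1-y0)*s))),-1.);C=np.zeros(H.shape+(3,),np.uint8)
    for n in names:
        z=np.load(n+".npz");W=z["W"].reshape(-1,3);im=z["im"].reshape(-1,3)
        ok=np.isfinite(W[:,0])&(W[:,2]>zmin)&(W[:,2]<zmax);W=W[ok];im=im[ok]
        r=((x1-W[:,0])*s).astype(int);c=((y1-W[:,1])*s).astype(int)
        ok=(r>=0)&(r<H.shape[0])&(c>=0)&(c<H.shape[1]);o=np.argsort(W[ok,2])
        r,c,z,im=r[ok][o],c[ok][o],W[ok,2][o],im[ok][o]
        for dr in (0,1):
            for dc in (0,1):
                rr=np.minimum(r+dr,H.shape[0]-1);cc=np.minimum(c+dc,H.shape[1]-1)
                m=z>H[rr,cc];H[rr[m],cc[m]]=z[m];C[rr[m],cc[m]]=im[m]
    return H,C
E
python3 - <<'E'
from h import *
H,C=top(["scene","side"]); cv2.imwrite("pics/top0.png",C)
for n,pts in dict(scene=dict(pa=(230,199),pb=(274,217),pc=(337,231),post=(227,256),cuprim=(313,264),arbor=(245,316),grease=(500,303),bearing=(178,226),punch=(392,290)),side=dict(pa=(415,205),pb=(375,232),pc=(337,275),brush=(300,297),stand=(300,345),big=(236,250),small=(363,328))).items():
    W=np.load(n+".npz")["W"]
    for k,(u,v) in pts.items():
        print(n,k,np.nanmedian(W[v-1:v+2,u-1:u+2].reshape(-1,3),0).round(4))
E
```

```text
scene pa [ 0.3875 -0.2828  0.049 ]
scene pb [ 0.4267 -0.1397  0.0482]
scene pc [0.4314 0.0374 0.048 ]
scene post [ 0.6313 -0.1847  0.1077]
scene cuprim [0.5979 0.0161 0.1013]
scene arbor [ 0.7628 -0.0923  0.0846]
scene grease [0.5788 0.4457 0.0744]
scene bearing [ 0.4839 -0.4074  0.0023]
scene punch [0.6214 0.2055 0.0959]
side pa [ 0.3771 -0.2837  0.0485]
side pb [ 0.4179 -0.1377  0.0478]
side pc [0.4261 0.0352 0.0486]
side brush [0.3858 0.2539 0.2056]
side stand [0.3841 0.2555 0.0741]
side big [0.4924 0.2845 0.2879]
side small [0.2807 0.2103 0.1448]
```

View pics/top0.png

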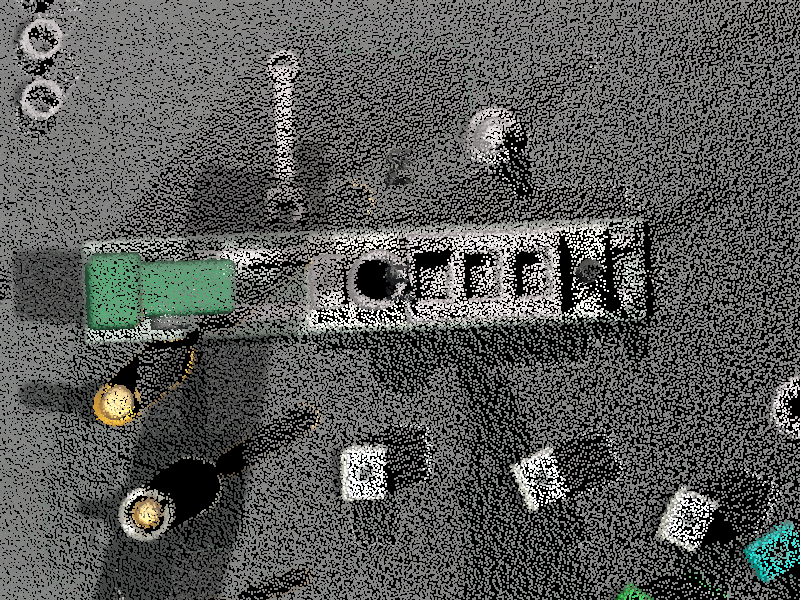

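The rendering agrees with both cameras. It shows the press frame at left, the ports at cols 432, 483 and 530, the post at (587,270), the stand at (147,513), and plugs at (365,473), (540,478) and (690,517). Now I'll fit these precisely.

```bash
cat > fit.py <<'E'
from h import *
def pts(names,x,y,r,z0,z1,white=False):
    o=[]
    for n in names:
        z=np.load(n+".npz");W=z["W"].reshape(-1,3);im=z["im"].reshape(-1,3).astype(int)
        m=(np.hypot(W[:,0]-x,W[:,1]-y)<r)&(W[:,2]>z0)&(W[:,2]<z1)
        o.append(W[m])
    return np.concatenate(o)
def rect(P):
    (cx,cy),(w,h),a=cv2.minAreaRect((P[:,:2]*1000).astype(np.float32))
    if h>w: w,h,a=h,w,a+90   # a: direction of long side
    return np.round([cx,cy,w,h,(a+90)%180-90],1)
def circ(P):
    A=np.c_[2*P[:,:2],np.ones(len(P))];s=np.linalg.lstsq(A,(P[:,:2]**2).sum(1),rcond=None)[0]
    return s[:2].round(4),np.sqrt(s[2]+s[0]**2+s[1]**2).round(4)
E
python3 - <<'E'
from fit import *
for N in (["scene"],["side"],["scene","side"]):
    print(N)
    for k,(x,y) in dict(pa=(.383,-.287),pb=(.422,-.14),pc=(.428,.036)).items():
        P=pts(N,x,y,.045,.045,.052);print(k,len(P),rect(P), np.median(P[:,2]))
    P=pts(N,.63,-.085,.1,.058,.066);print("block",rect(P))
    P=pts(N,.615,.017,.032,.108,.116);print("cup rim",len(P),P[:,:2].mean(0).round(4),rect(P),circ(P))
    P=pts(N,.63,-.187,.02,.1,.112);print("post",len(P),P[:,:2].mean(0).round(4),rect(P))
    P=pts(N,.386,.254,.035,.064,.076);print("stand rim",len(P),P[:,:2].mean(0).round(4),rect(P),circ(P))
    P=pts(N,.386,.254,.02,.17,.215);print("brush",len(P),rect(P),P[:,2].max())
    P=pts(N,.386,.254,.02,.12,.15);len(P)and print("brush lo",len(P),rect(P))
    P=pts(N,.61,.25,.13,.245,.256);print("head+col",len(P),rect(P))
    P=pts(N,.615,.075,.03,.058,.066);len(P)and print("pad",len(P),rect(P))
E
```

```text
['scene']
pa 171 [ 382.5 -289.3   51.7   42.5  -28.2] 0.048443407450520684
pb 141 [ 424.  -144.6   49.8   34.3   24.5] 0.0482622306537783
pc 208 [428.2  34.   53.   40.2   2.3] 0.0480825950259107
block [625.9 -87.1 195.9  88.4 -86.9]
cup rim 116 [0.6162 0.0176] [619.2  20.5  52.8  51.5 -74.1] (array([0.6212, 0.0207]), np.float64(0.0248))
post 57 [ 0.6323 -0.1897] [ 631.4 -190.1   18.8   18.6  -20.1]
stand rim 154 [0.3878 0.2522] [387.5 251.4  51.1  48.   72.4] (array([0.3879, 0.2517]), np.float64(0.0192))
brush 124 [390.3 251.8  20.3  19.2 -62.9] 0.20850105763253965
brush lo 71 [394.4 251.2  19.6  15.5 -89. ]
head+col 1066 [571.1 236.  153.2 144.2   1.3]
pad 222 [619.3  67.2  51.3  39.2   2. ]
['side']
pa 180 [ 379.6 -285.1   50.    44.2  -25.4] 0.04724888918457654
pb 219 [ 419.6 -138.9   48.7   44.9   19.9] 0.047434417923998246
pc 271 [426.4  37.4  50.5  41.9   4.1] 0.04726200006213869
block [624.7 -92.9 180.1  86.3 -87.3]
cup rim 113 [0.6176 0.0197] [618.7  23.   55.9  49.7 -56.7] (array([0.6187, 0.0238]), np.float64(0.0249))
post 39 [ 0.6268 -0.186 ] [ 627.4 -188.    22.5   18.5  
[... 318 characters left out ...]
ide']
pa 351 [ 381.4 -287.    55.1   46.2  -26.9] 0.04785398468512596
pb 360 [ 421.5 -139.3   52.    46.9   19.9] 0.04775753417308942
pc 479 [428.   36.   53.4  45.2   3.7] 0.04765605877572987
block [625.6 -87.  196.   88.7 -87.3]
cup rim 229 [0.6169 0.0186] [618.5  21.9  55.8  53.2 -74.1] (array([0.6198, 0.0223]), np.float64(0.0248))
post 96 [ 0.6301 -0.1882] [ 629.4 -188.1   26.1   19.1  -52. ]
stand rim 485 [0.386  0.2554] [386.2 253.4  53.7  53.   70. ] (array([0.3865, 0.2544]), np.float64(0.0199))
brush 348 [387.  253.1  25.   20.9 -38.3] 0.20850105763253965
brush lo 191 [387.3 252.9  27.3  19.9 -43.8]
head+col 2136 [566.5 238.1 162.5 148.7   1.3]
pad 463 [618.9  69.1  52.4  46.    5. ]
```

The two cameras differ by about 4 mm, which is within their stated calibration. The press yaw is about +2.9°. I'll move over the brush and refine with the wrist camera.

```bash
python3 -m handwheel '[-0.24,0.06,0.06,0,0,0,-0.24,0.06,0.06,0,0,0,-0.24,0.06,0.06,0,0,0,-0.24,0.06,0.06,0,0,0,-0.24,0.06,0.06,0,0,0]' 1 60
python3 -m handwheel '[-0.1,0.2,0.03,0,0,0,-0.1,0.2,0.03,0,0,0,-0.1,0.2,0.03,0,0,0,-0.1,0.2,0.03,0,0,0,-0.1,0.2,0.03,0,0,0]'
python3 -m handwheel '[-0.1,0.2,0.03,0,0,0,-0.1,0.2,0.03,0,0,0,0,0,0,0,0,0]'
python3 - <<'E'
from h import *
im,d,c=shot("wrist"); print(ctrl.get_state()["eef_pos"],c)
np.savez("wrist.npz",im=im,d=d,W=cloud(d,c)); cv2.imwrite("pics/w1.png",im)
from fit import *
P=pts(["wrist"],.386,.254,.035,.06,.08);print("stand rim",len(P),rect(P),circ(P))
P=pts(["wrist"],.386,.254,.02,.2,.215);print("brush",len(P),rect(P))
E
```

```text
time: 0.52
eef_pos: [0.493, 0.0454, 0.2719]
tcp_rot: [0.707, 0.707, -0.001, -0.001]
contact_force: [0.3, 0.2, -0.1]
opening: 0.997
finger_force: 0.0
time: 0.93
eef_pos: [0.4187, 0.1961, 0.2949]
tcp_rot: [0.707, 0.707, -0.0, -0.0]
contact_force: [0.8, 0.1, 0.8]
opening: 0.999
finger_force: 0.0
time: 1.18
eef_pos: [0.3876, 0.2589, 0.3048]
tcp_rot: [0.705, 0.709, 0.001, -0.001]
contact_force: [-0.7, 0.4, 0.2]
opening: 0.999
finger_force: 0.0
[0.38863417 0.25701146 0.30428078] {'fovy': 59.015810808739765, 'cx': 315.5679067452012, 'cy': 246.40359282367137, 'R': array([[ 9.99986712e-01,  5.13222000e-03, -4.85084856e-04],
       [ 5.05568793e-03, -9.57962611e-01,  2.86848525e-01],
       [ 1.00747658e-03, -2.86847166e-01, -9.57975829e-01]]), 't': array([-0.38828317,  0.18798348,  0.52713839])}
stand rim 1455 [385.2 257.1  50.7  47.3  -1.7] (array([0.3849, 0.2561]), np.float64(0.019))
brush 775 [385.2 255.6  19.1  19.    0.7]
```

```bash
python3 -m handwheel '[-0.02,-0.013,-0.21,0,0,0,0,0,-0.21,0,0,0,0,0,-0.21,0,0,0,0,0,-0.2,0,0,0,0,0,0,0,0,0]' 1 60
python3 -m handwheel '[0,0,0,0,0,0,0,0,0,0,0,0,0,0,0,0,0,0,0,0,0,0,0,0,0,0,0,0,0,0]' 0 80
python3 -m handwheel '[0,0,0,0,0,0,0,0,0,0,0,0,0,0,0,0,0,0,0,0,0,0,0,0,0,0,0,0,0,0]' 0 80
```

```text
time: 1.65
eef_pos: [0.3829, 0.2504, 0.1722]
tcp_rot: [0.708, 0.707, -0.007, -0.003]
contact_force: [-0.9, -1.0, -1.1]
opening: 1.002
finger_force: 0.0
time: 2.07
eef_pos: [0.3881, 0.2534, 0.1814]
tcp_rot: [0.707, 0.707, 0.002, 0.001]
contact_force: [0.4, 0.4, -0.5]
opening: 0.298
finger_force: 0.0
time: 2.48
eef_pos: [0.3879, 0.2536, 0.1814]
tcp_rot: [0.707, 0.707, 0.001, 0.001]
contact_force: [-0.6, 0.9, 5.4]
opening: 0.201
finger_force: 78.0
```

```bash
python3 -m handwheel '[0,0,0.14,0,0,0,0,0,0.19,0,0,0,0,0,0.19,0,0,0,0,0,0.19,0,0,0,0,0,0.19,0,0,0]'
python3 -m handwheel '[0.06,-0.18,0,0,0,0,0.06,-0.18,0,0,0,0,0.06,-0.18,0,0,0,0,0.06,-0.18,0,0,0,0,0.06,-0.18,0,0,0,0]'
python3 -m handwheel '[0.2,-0.1,0,0,0,0,0.2,-0.1,0,0,0,0,0.2,-0.1,0,0,0,0,0.2,-0.1,0,0,0,0,0.2,-0.1,0,0,0,0]'
python3 -m handwheel '[0.2,-0.1,0,0,0,0,0.2,-0.1,0,0,0,0,0.14,-0.04,0,0,0,0,0,0,0,0,0,0,0,0,0,0,0,0]'
python3 - <<'E'
from h import *
from fit import *
for n in ("scene","side"):
    im,d,c=shot(n); np.savez("s.npz",im=im,d=d,W=cloud(d,c)); 
    cv2.imwrite(f"pics/{n}1.png",cv2.resize(im[150:350,150:450],None,fx=2,fy=2))
    W=cloud(d,c)
    P=pts(["s"],.619,.022,.034,.105,.117);print(n,"rim",len(P),rect(P))
    P=pts(["s"],.619,.022,.03,.155,.19);print("stem",len(P),rect(P) if len(P) else 0)
    P=pts(["s"],.619,.022,.03,.25,.29);print("handle",len(P),rect(P) if len(P) else 0)
print(ctrl.get_state()["eef_pos"])
E
cd pics; python3 -c "
import cv2,numpy as np;cv2.imwrite('b1.png',np.vstack([cv2.imread('scene1.png')[:300],cv2.imread('side1.png')[:300]]))"
```

```text
time: 2.9
eef_pos: [0.3865, 0.2529, 0.3153]
tcp_rot: [0.707, 0.707, -0.0, -0.0]
contact_force: [1.1, -0.1, -1.7]
opening: 0.205
finger_force: 78.3
time: 3.32
eef_pos: [0.4319, 0.1169, 0.3141]
tcp_rot: [0.707, 0.707, -0.0, -0.0]
contact_force: [0.8, -0.2, -1.7]
opening: 0.204
finger_force: 78.5
time: 3.73
eef_pos: [0.583, 0.0421, 0.3137]
tcp_rot: [0.707, 0.707, -0.0, -0.0]
contact_force: [0.6, -0.1, -0.2]
opening: 0.2
finger_force: 78.5
time: 4.15
eef_pos: [0.6631, 0.0067, 0.3127]
tcp_rot: [0.707, 0.707, -0.001, -0.001]
contact_force: [-0.1, 0.3, -0.5]
opening: 0.203
finger_force: 78.5
scene rim 136 [618.7  27.   59.4  40.4  12.4]
stem 0 0
handle 0 0
side rim 188 [618.7  24.8  61.   51.9 -55.4]
stem 5 [647.   13.8   4.3   1.2  80. ]
handle 0 0
[0.66220871 0.00756503 0.31392507]
```

View pics/b1.png

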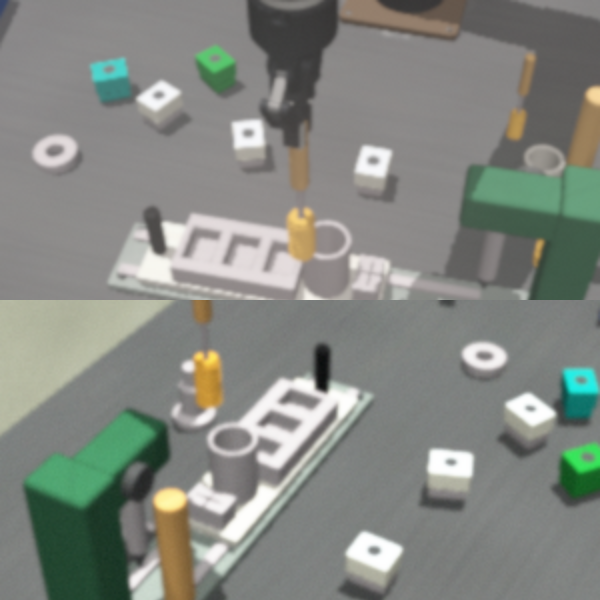

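The crop shows the middle brush held upright, with its orange head above and beyond the cup, because I moved too far in x. I'll correct that and compare the head with the rim in the same cameras.

```bash
python3 -m handwheel '[-0.144,0.048,0,0,0,0,-0.144,0.048,0,0,0,0,0,0,0,0,0,0,0,0,0,0,0,0,0,0,0,0,0,0]'
python3 - <<'E'
from h import *
from fit import *
for n in ("scene","side"):
    im,d,c=shot(n); np.savez("s.npz",im=im,d=d,W=cloud(d,c)); 
    hsv=cv2.cvtColor(im,cv2.COLOR_BGR2HSV);W=cloud(d,c)
    C=-np.array(c["R"]).T@np.array(c["t"])
    for k,(a,b) in dict(head=(.15,.19),handle=(.25,.28)).items():
        m=(np.hypot(W[...,0]-.619,W[...,1]-.022)<.035)&(W[...,2]>a)&(W[...,2]<b)&(hsv[...,1]>90)
        P=W[m]; 
        if len(P): # visible front half: centre = near-axis: robust circle fit
            v=C[:2]-P[:,:2].mean(0);v/=np.linalg.norm(v);q=np.array([-v[1],v[0]])
            s=P[:,:2]@q;f=P[:,:2]@v;w=np.percentile(s,97)-np.percentile(s,3)
            R=.015 if k=="head" else .010
            ctr=q*(np.percentile(s,3)+np.percentile(s,97))/2+v*(np.percentile(f,97)-R)
            print(n,k,len(P),"w",w.round(4),ctr.round(4))
print(ctrl.get_state()["eef_pos"],ctrl.get_state()["tcp_rot"])
E
```

```text
time: 4.67
eef_pos: [0.6195, 0.0219, 0.3154]
tcp_rot: [0.707, 0.707, 0.0, 0.001]
contact_force: [0.1, -0.2, -0.9]
opening: 0.205
finger_force: 78.6
scene head 146 w 0.0263 [0.62   0.0197]
scene handle 46 w 0.0102 [0.6214 0.0214]
side head 185 w 0.026 [0.6186 0.0228]
side handle 87 w 0.0162 [0.619  0.0229]
[0.62002102 0.02151593 0.31499032] [7.07043209e-01 7.07170154e-01 2.84546579e-04 4.38460125e-04]
```

Head and rim agree to about 1 mm in each camera. I'll lower it into the cup and feel for the floor.

```bash
python3 -m handwheel '[0,0,-0.12,0,0,0,0,0,-0.12,0,0,0,0,0,-0.12,0,0,0,0,0,-0.12,0,0,0,0,0,-0.12,0,0,0]'
python3 -m handwheel '[0,0,-0.02,0,0,0,0,0,-0.02,0,0,0,0,0,-0.02,0,0,0,0,0,0,0,0,0,0,0,0,0,0,0]'
python3 -m handwheel '[0,0,-0.01,0,0,0,0,0,-0.01,0,0,0,0,0,0,0,0,0,0,0,0,0,0,0]'
```

```text
time: 5.18
eef_pos: [0.6203, 0.0212, 0.2236]
tcp_rot: [0.707, 0.707, 0.0, 0.0]
contact_force: [0.4, 0.1, -0.2]
opening: 0.199
finger_force: 78.6
time: 5.6
eef_pos: [0.6205, 0.0213, 0.2168]
tcp_rot: [0.707, 0.707, 0.001, 0.001]
contact_force: [0.3, 0.1, -0.7]
opening: 0.201
finger_force: 78.7
time: 5.93
eef_pos: [0.6203, 0.0215, 0.2135]
tcp_rot: [0.707, 0.707, 0.001, 0.001]
contact_force: [0.1, -0.4, 0.1]
opening: 0.204
finger_force: 79.2
```

```bash
for i in 1 2; do python3 -m handwheel '[0,0,-0.01,0,0,0,0,0,0,0,0,0,0,0,0,0,0,0]' | grep -E "eef|contact"; done
```

```text
eef_pos: [0.6206, 0.0214, 0.2134]
contact_force: [-1.0, 0.7, 5.4]
eef_pos: [0.621, 0.0213, 0.2134]
contact_force: [-2.2, -0.1, 9.5]
```

```bash
python3 -m handwheel '[0,0,0.18,0,0,0,0,0,0.18,0,0,0,0,0,0.18,0,0,0,0,0,0,0,0,0,0,0,0,0,0,0]'| grep -E "eef|contact"
python3 -m handwheel '[0,0,-0.18,0,0,0,0,0,-0.18,0,0,0,0,0,-0.14,0,0,0,0,0,-0.04,0,0,0,0,0,0,0,0,0]'| grep -E "eef|contact"
python3 -m handwheel '[0,0,0.18,0,0,0,0,0,0.18,0,0,0,0,0,0.18,0,0,0,0,0,0,0,0,0,0,0,0,0,0,0]'| grep -E "eef|contact"
python3 -m handwheel '[0,0,-0.18,0,0,0,0,0,-0.18,0,0,0,0,0,-0.14,0,0,0,0,0,-0.04,0,0,0,0,0,0,0,0,0]'| grep -E "eef|contact"
python3 -m handwheel '[0,0,0.18,0,0,0,0,0,0.18,0,0,0,0,0,0.18,0,0,0,0,0,0,0,0,0,0,0,0,0,0,0]'| grep -E "eef|contact"
```

```text
eef_pos: [0.6207, 0.0214, 0.2927]
contact_force: [-0.3, 1.0, -1.2]
eef_pos: [0.6203, 0.0213, 0.2099]
contact_force: [-0.3, 0.2, 5.8]
eef_pos: [0.62, 0.0215, 0.2907]
contact_force: [-0.1, -0.0, -1.5]
eef_pos: [0.619, 0.0214, 0.2067]
contact_force: [1.2, -0.4, -0.1]
eef_pos: [0.6197, 0.0215, 0.29]
contact_force: [0.5, 0.7, -1.1]
```

```bash
python3 -m handwheel '[0,0,0.1,0,0,0,0,0,0.1,0,0,0,0,0,0,0,0,0,0,0,0,0,0,0]'| grep -E "eef|contact"
python3 - <<'E'
from h import *
s=ctrl.get_state();print(s["eef_pos"])
for n in ("scene","side"):
    im,d,c=shot(n);W=cloud(d,c);hsv=cv2.cvtColor(im,cv2.COLOR_BGR2HSV)
    m=(np.hypot(W[...,0]-.62,W[...,1]-.022)<.02)&(hsv[...,1]>100)&(W[...,2]>.1)
    z=W[m][:,2]; 
    print(n,len(z),np.percentile(z,[0,1,3,10]).round(4))
    rad=[(a,(m&(abs(W[...,2]-a)<.004)).sum()) for a in np.arange(.11,.30,.008)];print([(round(a,3),int(k)) for a,k in rad])
    cv2.imwrite(f"pics/{n}2.png",im)
E
python3 -c "
import cv2,numpy as np;a=cv2.imread('pics/scene2.png')[190:310,250:380];b=cv2.imread('pics/side2.png')[120:270,200:330];cv2.imwrite('pics/b2.png',np.hstack([cv2.resize(a,(390,450)),cv2.resize(b,(390,450))]))"
```

```text
eef_pos: [0.6192, 0.0215, 0.3181]
contact_force: [-0.7, 0.4, -1.0]
[0.61916954 0.02154494 0.31813479]
scene 267 [0.1511 0.1531 0.1543 0.1602]
[(np.float64(0.11), 0), (np.float64(0.118), 0), (np.float64(0.126), 0), (np.float64(0.134), 0), (np.float64(0.142), 0), (np.float64(0.15), 8), (np.float64(0.158), 24), (np.float64(0.166), 26), (np.float64(0.174), 29), (np.float64(0.182), 28), (np.float64(0.19), 25), (np.float64(0.198), 29), (np.float64(0.206), 72), (np.float64(0.214), 25), (np.float64(0.222), 1), (np.float64(0.23), 0), (np.float64(0.238), 0), (np.float64(0.246), 0), (np.float64(0.254), 0), (np.float64(0.262), 0), (np.float64(0.27), 0), (np.float64(0.278), 0), (np.float64(0.286), 0), (np.float64(0.294), 0)]
side 542 [0.1496 0.1534 0.1581 0.1723]
[(np.float64(0.11), 0), (np.float64(0.118), 0), (np.float64(0.126), 0), (np.float64(0.134), 0), (np.float64(0.142), 0), (np.float64(0.15), 8), (np.float64(0.158), 18), (np.float64(0.166), 23), (np.float64(0.174), 23), (np.float64(0.182), 22), (np.float64(0.19), 26), (np.float64(0.198), 31), (np.float64(0.206), 70), (np.float64(0.214), 22), (np.float64(0.222), 0), (np.float64(0.23), 0), (np.float64(0.238), 0), (np.float64(0.246), 0), (np.float64(0.254), 0), (np.float64(0.262), 8), (np.float64(0.27), 22), (np.float64(0.278), 31), (np.float64(0.286), 28), (np.float64(0.294), 31)]
```

View pics/b2.png

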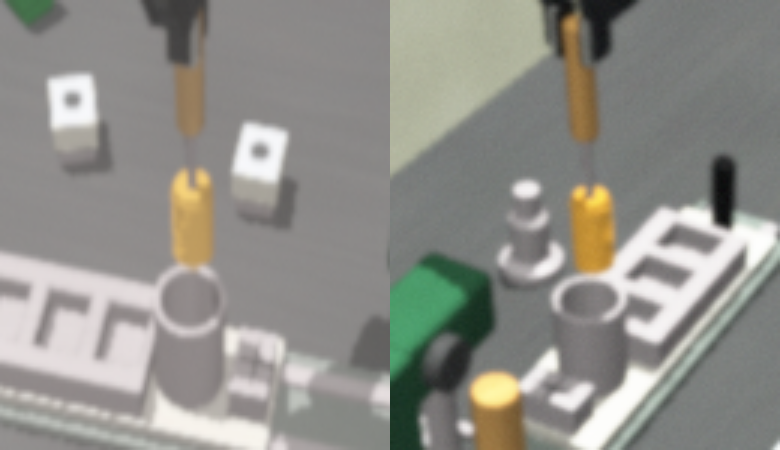

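The crops show the brush upright over the cup. Its bottom is about 168 mm below the TCP, so the last strokes slid it a little in the grip and all three reached the floor. Now back to the stand.

```bash
python3 -m handwheel '[-0.2,0.08,0,0,0,0,-0.2,0.08,0,0,0,0,-0.2,0.08,0,0,0,0,-0.2,0.08,0,0,0,0,-0.2,0.08,0,0,0,0]'| grep -E "eef|contact"
python3 -m handwheel '[-0.09,0.19,0,0,0,0,-0.09,0.19,0,0,0,0,-0.09,0.19,0,0,0,0,-0.09,0.19,0,0,0,0,-0.09,0.19,0,0,0,0]'| grep -E "eef|contact"
python3 -m handwheel '[-0.09,0.19,0,0,0,0,0,0,0,0,0,0,0,0,0,0,0,0,0,0,0,0,0,0]'| grep -E "eef|contact"
```

```text
eef_pos: [0.4676, 0.0819, 0.3181]
contact_force: [0.0, -0.2, -0.3]
eef_pos: [0.4007, 0.2249, 0.3186]
contact_force: [0.1, 0.1, -0.6]
eef_pos: [0.3884, 0.2521, 0.3192]
contact_force: [0.1, -0.3, -0.4]
```

```bash
python3 -m handwheel '[0,0.01,-0.18,0,0,0,0,0,-0.18,0,0,0,0,0,-0.18,0,0,0,0,0,-0.18,0,0,0,0,0,-0.16,0,0,0]'| grep -E "eef|contact"
python3 -m handwheel '[0,0,-0.03,0,0,0,0,0,-0.02,0,0,0,0,0,-0.01,0,0,0,0,0,0,0,0,0,0,0,0,0,0,0]'| grep -E "eef|contact"
python3 -m handwheel '[0,0,-0.01,0,0,0,0,0,0,0,0,0,0,0,0,0,0,0]'| grep -E "eef|contact"
```

```text
eef_pos: [0.3888, 0.2524, 0.1862]
contact_force: [-0.3, 0.0, -1.8]
eef_pos: [0.3896, 0.2541, 0.181]
contact_force: [1.0, 1.0, -0.5]
eef_pos: [0.3889, 0.2541, 0.1785]
contact_force: [0.6, -1.0, -1.0]
```

```bash
for i in 1 2 3 4; do python3 -m handwheel '[0,0,-0.01,0,0,0,0,0,0,0,0,0,0,0,0,0,0,0]' | grep -E "eef|contact"; done
```

```text
eef_pos: [0.3887, 0.254, 0.1765]
contact_force: [-0.3, -0.7, -1.2]
eef_pos: [0.3887, 0.2539, 0.1749]
contact_force: [-0.4, -0.3, -0.7]
eef_pos: [0.3892, 0.2542, 0.1745]
contact_force: [-0.1, 0.8, 4.0]
eef_pos: [0.3898, 0.2545, 0.1745]
contact_force: [-1.9, -0.5, 9.1]
```

```bash
python3 -m handwheel '[0,0,0.015,0,0,0,0,0,0,0,0,0,0,0,0,0,0,0,0,0,0,0,0,0,0,0,0,0,0,0]' 1 | grep -E "eef|contact|open"
python3 -m handwheel '[0,0,0,0,0,0,0,0,0.1,0,0,0,0,0,0.2,0,0,0,0,0,0.2,0,0,0,0,0,0.2,0,0,0]' | grep -E "eef|contact|open"
python3 -m handwheel '[0.037,-0.2,0,0,0,0,0.037,-0.2,0,0,0,0,0.037,-0.2,0,0,0,0,0.037,-0.2,0,0,0,0,0.037,-0.2,0,0,0,0]' | grep -E "eef|contact|open"
python3 -m handwheel '[0.037,-0.2,-0.1,0,0,0,0.037,-0.2,-0.1,0,0,0,0,0,0,0,0,0,0,0,0,0,0,0,0,0,0,0,0,0]' | grep -E "eef|contact|open"
python3 - <<'E'
from h import *
from fit import *
s=ctrl.get_state();print(s["eef_pos"],s["tcp_rot"])
im,d,c=shot("wrist"); np.savez("wrist.npz",im=im,d=d,W=cloud(d,c)); cv2.imwrite("pics/w2.png",im)
P=pts(["wrist"],.4275,.036,.045,.042,.054);print("pc wrist",len(P),rect(P),np.median(P[:,2]))
for n in ("scene","side"):
    im,d,c=shot(n); np.savez(n+".npz",im=im,d=d,W=cloud(d,c)); cv2.imwrite(f"pics/{n}3.png",im)
    for k,(x,y) in dict(pa=(.383,-.287),pb=(.422,-.14),pc=(.428,.036)).items():
        P=pts([n],x,y,.045,.045,.052);len(P)>9 and print(n,k,len(P),rect(P))
    P=pts([n],.386,.254,.02,.17,.215);print("brush",len(P),rect(P),P[:,2].max())
E
```

```text
eef_pos: [0.3884, 0.2538, 0.1736]
contact_force: [-0.4, 0.8, 0.1]
opening: 0.894
eef_pos: [0.3883, 0.2538, 0.2798]
contact_force: [-0.1, 0.2, -0.1]
opening: 1.003
eef_pos: [0.4164, 0.1027, 0.2792]
contact_force: [0.2, -0.7, -1.6]
opening: 0.997
eef_pos: [0.4277, 0.0442, 0.2494]
contact_force: [-0.1, 0.3, 0.2]
opening: 1.001
[0.42768065 0.0441547  0.24940372] [ 7.07327547e-01  7.06885896e-01  1.83845548e-04 -1.93373628e-04]
pc wrist 2758 [424.7  37.6  49.7  40.2   1.2] 0.04748216680798387
scene pa 165 [ 381.9 -288.9   50.6   43.9  -22. ]
scene pb 190 [ 422.6 -142.3   53.2   39.3   22.8]
scene pc 197 [428.3  33.8  53.7  40.4   3.5]
brush 124 [387.6 252.7  19.2  16.8  76.6] 0.20888974556340764
side pa 181 [ 379.6 -285.5   52.    42.7  -25.8]
side pb 213 [ 419.5 -138.9   50.3   41.9   26.4]
side pc 272 [425.9  37.3  50.2  42.9   2. ]
brush 226 [382.8 256.5  22.   19.3 -81.9] 0.20828241188173802
```

View pics/w2.png

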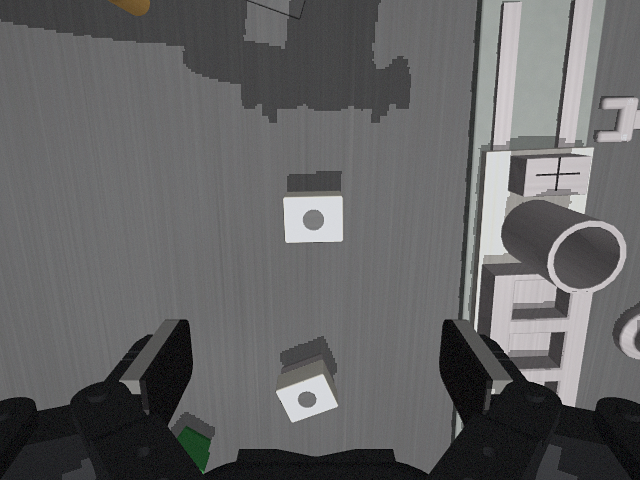

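The picture shows plug2 cleanly at (313,218), with a 49.7×40.2 mm top as specified. plug1 is at (307,398), and the brush is back in its stand. Grasping the near plug now.

```bash
python3 -m handwheel '[0,-0.044,-0.2,0,0,0.013,0,0,-0.2,0,0,0,0,0,-0.2,0,0,0,0,0,-0.2,0,0,0,0,0,-0.2,0,0,0]' | grep -E "eef|contact|open"
python3 -m handwheel '[0,0,-0.2,0,0,0,0,0,-0.13,0,0,0,0,0,-0.05,0,0,0,0,0,0,0,0,0,0,0,0,0,0,0]' | grep -E "eef|contact|open"
```

```text
eef_pos: [0.4281, 0.0384, 0.0989]
contact_force: [-0.3, 0.2, 0.3]
opening: 1.001
eef_pos: [0.4285, 0.0378, 0.0432]
contact_force: [-0.1, -0.2, 0.4]
opening: 0.999
```

```bash
python3 -m handwheel '[0,0,0,0,0,0,0,0,0,0,0,0,0,0,0,0,0,0,0,0,0,0,0,0,0,0,0,0,0,0]' 0 80 | grep -E "eef|contact|open|fing"
python3 -m handwheel '[0,0,0,0,0,0,0,0,0,0,0,0,0,0,0.05,0,0,0,0,0,0.15,0,0,0,0,0,0.2,0,0,0]' | grep -E "eef|contact|open|fing"
python3 -m handwheel '[0,0,0.2,0,0,0,0,0,0.2,0,0,0,0,0,0.1,0,0,0,0,0,0,0,0,0,0,0,0,0,0,0]' | grep -E "eef|contact|open|fing"
python3 - <<'E'
from h import *
s=ctrl.get_state();print(s["eef_pos"],s["tcp_rot"])
im,d,c=shot("wrist"); W=cloud(d,c);cv2.imwrite("pics/w3.png",im)
f=240/np.tan(np.radians(c["fovy"])/2);p=np.array(c["R"])@s["eef_pos"]+c["t"];print("tcp px",f*p[0]/p[2]+c["cx"],f*p[1]/p[2]+c["cy"],p[2])
E
```

```text
eef_pos: [0.4269, 0.0373, 0.044]
contact_force: [-0.2, -1.0, 18.0]
opening: 0.297
finger_force: 10.5
eef_pos: [0.4256, 0.0376, 0.1012]
contact_force: [1.5, -0.1, -0.8]
opening: 0.001
finger_force: 0.0
eef_pos: [0.4281, 0.0373, 0.1781]
contact_force: [0.9, 0.6, -0.8]
opening: -0.0
finger_force: 0.0
[0.42812257 0.03726729 0.1781495 ] [0.69988032 0.71425894 0.00074923 0.001069  ]
tcp px 316.6830540668896 323.6174464654095 0.1612653398849494
```

View pics/w3.png

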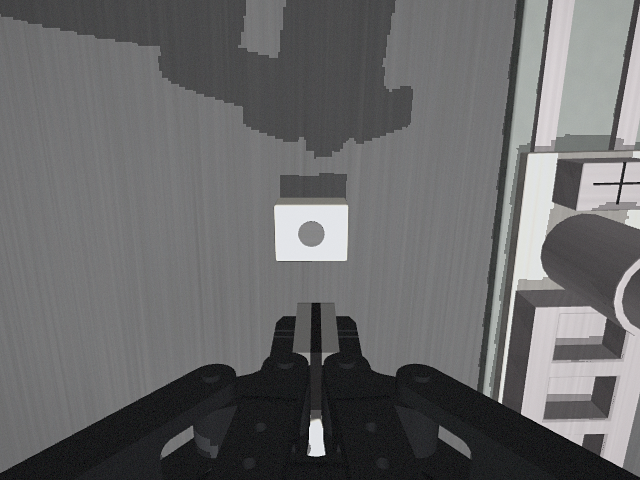

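The fingers shut without holding the plug, which still stands at (311,233). I'll check its pose against all cameras and against the point under the jaws.

```bash
python3 - <<'E'
from h import *
from fit import *
s=ctrl.get_state();print(s["eef_pos"])
for n in ("wrist","scene","side"):
    im,d,c=shot(n); np.savez(n+".npz",im=im,d=d,W=cloud(d,c)); W=cloud(d,c)
    P=pts([n],.4275,.036,.05,.043,.054);len(P)>9 and print(n,len(P),rect(P))
    if n=="wrist":
        print("tip",W[306,310],W[306,322],W[340,300],"plug hole",W[233,311],"side face",W[201,311])
        P=pts([n],.4275,.036,.05,.1,.22);print("finger zmin",np.percentile(P[:,2],[0,1,5]))
    if n!="wrist":
        P=pts([n],.4275,.036,.03,.1,.25);print(n,"finger pts zmin",np.percentile(P[:,2],[0,1,5]),P[P[:,2]<np.percentile(P[:,2],8)].mean(0))
    print(n,"front/side face x-range", [pts([n],.4275,.036,.05,a,a+.006)[:,:2].mean(0).round(4) for a in (.005,.025,.035)])
E
```

```text
[0.42715608 0.0374016  0.17661385]
wrist 4253 [424.8  37.8  50.1  39.9   1.2]
tip [0.42454247 0.04928158 0.18657903] [0.42870542 0.04997309 0.18789355] [0.42190016 0.049043   0.20999867] plug hole [0.42346717 0.03854635 0.04807084] side face [0.4229878  0.05745106 0.03340045]
finger zmin [0.18306372 0.18484711 0.18771536]
wrist front/side face x-range [array([nan, nan]), array([0.4248, 0.0574]), array([0.4238, 0.0574])]
scene 221 [427.6  33.8  55.1  40.2   1.9]
scene finger pts zmin [0.17856267 0.17988012 0.18386415] [0.43442262 0.03692086 0.18267134]
scene front/side face x-range [array([0.4468, 0.0356]), array([0.4475, 0.0377]), array([0.4479, 0.0383])]
side 329 [426.5  38.1  50.7  43.7   1.9]
side finger pts zmin [0.17924788 0.18308227 0.18747275] [0.42540799 0.04491382 0.18640205]
side front/side face x-range [array([0.4215, 0.0508]), array([0.4177, 0.052 ]), array([0.4176, 0.0504])]<stdin>:12: RuntimeWarning: Mean of empty slice.
  ret = um.true_divide(
```

All three cameras put the fingertips a few mm above the reported TCP height, not 19 mm below it, and the 18 N push on the plug's top agrees. I'll lower by about 27 mm more and grip again.

```bash
python3 -m handwheel '[-0.01,0,0,0,0,0,0,0,0,0,0,0,0,0,0,0,0,0,0,0,-0.1,0,0,0,0,0,-0.2,0,0,0]' 1 | grep -E "eef|contact|open|fing"
python3 -m handwheel '[0,0,-0.2,0,0,0,0,0,-0.2,0,0,0,0,0,-0.2,0,0,0,0,0,0,0,0,0,0,0,0,0,0,0]' | grep -E "eef|contact|open|fing"
python3 -m handwheel '[0,0,-0.08,0,0,0,0,0,-0.06,0,0,0,0,0,-0.02,0,0,0,0,0,0,0,0,0,0,0,0,0,0,0]' | grep -E "eef|contact|open|fing"
```

```text
eef_pos: [0.4295, 0.0369, 0.1355]
contact_force: [0.2, 0.5, -0.6]
opening: 0.707
finger_force: 0.0
eef_pos: [0.4246, 0.0376, 0.041]
contact_force: [0.4, -0.2, 0.0]
opening: 0.999
finger_force: 0.0
eef_pos: [0.4268, 0.0373, 0.0192]
contact_force: [0.4, -0.0, 0.7]
opening: 1.0
finger_force: 0.0
```

```bash
python3 -m handwheel '[0,0,-0.02,0,0,0,0,0,0,0,0,0,0,0,0,0,0,0,0,0,0,0,0,0,0,0,0,0,0,0]' 0 80 | grep -E "eef|contact|open|fing"
python3 -m handwheel '[0,0,0,0,0,0,0,0,0,0,0,0,0,0,0,0,0,0,0,0,0,0,0,0,0,0,0,0,0,0]' | grep -E "eef|contact|open|fing"
```

```text
eef_pos: [0.4268, 0.0373, 0.0159]
contact_force: [-0.6, -0.3, 2.9]
opening: 0.569
finger_force: 84.7
eef_pos: [0.4269, 0.0373, 0.0159]
contact_force: [-0.2, -0.0, 5.5]
opening: 0.573
finger_force: 84.7
```

```bash
python3 -m handwheel '[0,0,0.05,0,0,0,0,0,0.15,0,0,0,0,0,0.2,0,0,0,0,0,0.2,0,0,0,0,0,0.2,0,0,0]' | grep -E "eef|contact|open|fing"
python3 -m handwheel '[0,0,0.17,0,0,0,0.167,-0.15,0,0,0,0,0.167,-0.15,0,0,0,0,0.167,-0.15,0,0,0,0,0.167,-0.15,0,0,0,0]' | grep -E "eef|contact|open|fing"
python3 -m handwheel '[0.167,-0.15,0,0,0,0.02,0.167,-0.15,0,0,0,0,0.167,-0.15,0,0,0,0,0,0,0,0,0,0,0,0,0,0,0,0]' | grep -E "eef|contact|open|fing"
python3 - <<'E'
from h import *
s=ctrl.get_state();print(s["eef_pos"],s["tcp_rot"])
im,d,c=shot("wrist"); np.savez("wrist.npz",im=im,d=d,W=cloud(d,c));cv2.imwrite("pics/w4.png",im)
E
```

```text
eef_pos: [0.4243, 0.0377, 0.1352]
contact_force: [0.6, 0.1, -2.5]
opening: 0.571
finger_force: 83.8
eef_pos: [0.5261, -0.0532, 0.1599]
contact_force: [-0.3, 0.4, -3.7]
opening: 0.566
finger_force: 84.2
eef_pos: [0.601, -0.1209, 0.1588]
contact_force: [-0.3, 0.3, -3.2]
opening: 0.57
finger_force: 84.2
[ 0.6009602  -0.12090414  0.15883462] [ 6.89195740e-01  7.24572390e-01 -7.17131081e-04 -1.88905537e-03]
```

View pics/w4.png

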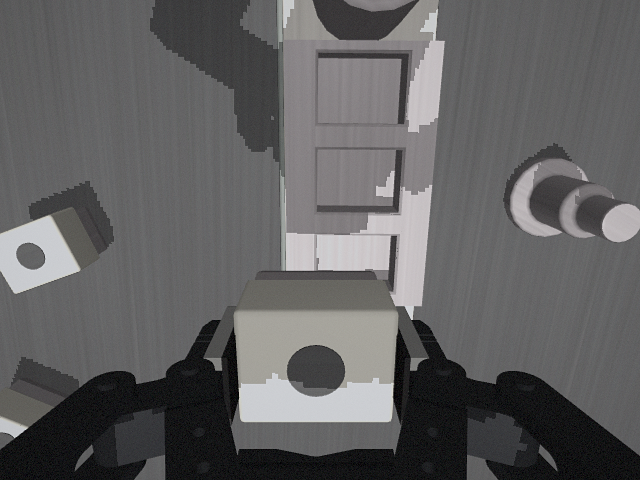

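The held plug's top (cols 237-395) and the ports (port2 ~ (362,88), port1 ~ (358,180)) are in one view, so camera bias cancels out.

```bash
cat > port.py <<'E'
from h import *
from fit import *
import sys
s=ctrl.get_state();e=s["eef_pos"];q=s["tcp_rot"]
yaw=np.degrees(2*np.arctan2(q[1],q[0]))-90
im,d,c=shot("wrist");W=cloud(d,c);np.savez("wrist.npz",im=im,d=d,W=W)
print("eef",e.round(4),"yaw",yaw.round(2))
def toplane(px,z):
    f=240/np.tan(np.radians(c["fovy"])/2);R=np.array(c["R"]);C=-R.T@np.array(c["t"])
    r=np.c_[(px[:,0]-c["cx"])/f,(px[:,1]-c["cy"])/f,np.ones(len(px))]@R
    return C+r*((z-C[2])/r[:,2])[:,None]
# held plug: top plane near tcp
m=(np.hypot(W[...,0]-e[0],W[...,1]-e[1])<.05)&(W[...,2]>e[2]-.02)&(W[...,2]<e[2]+.06)&(im.min(-1)>95)
zt=np.percentile(W[m][:,2],97)-.0005 if m.sum()>100 else 0
mm=m&(abs(W[...,2]-zt)<.0025);P=W[mm];print("plug top z",round(zt,4),len(P),rect(P),"minus eef",(rect(P)[:2]-e[:2]*1000).round(1))
# ports
t=(abs(W[...,2]-.062)<.004);t=t.astype(np.uint8)
h=((W[...,2]<.0575)&(W[...,2]>.034)).astype(np.uint8)
h=cv2.morphologyEx(h,cv2.MORPH_OPEN,np.ones((5,5)))
n,l,st,ce=cv2.connectedComponentsWithStats(h)
for i in range(1,n):
    if st[i,4]<1000: continue
    v,u=np.nonzero(l==i)
    Q=toplane(np.c_[u,v].astype(float),.062);print("hole",ce[i].round(),rect(Q),st[i,:4])
E
python3 port.py
```

```text
eef [ 0.6002 -0.1199  0.1589] yaw 2.92
plug top z 0.1911 15745 [ 599.9 -119.4   49.6   40.6    2.9] minus eef [-0.3  0.5]
hole [362.  90.] [620.3 -29.9  47.2  35.    2.8] [319  56  90  70]
hole [359. 182.] [622.2 -79.   47.1  35.    2.1] [318 151  84  63]
hole [565. 204.] [744.4 -86.5  32.3  28.2  74.4] [544 181  59  58]
hole [ 41. 254.] [ 432.9 -131.9   54.8   37.5   22.6] [  0 214  89  80]
hole [359. 256.] [ 624.6 -128.2   46.6   33.9    3. ] [318 237  79  54]
```

```bash
python3 -m handwheel '[0.142,0.196,0,0,0,0,0,0,-0.16,0,0,0,0,0,-0.16,0,0,0,0,0,-0.16,0,0,0,0,0,0,0,0,0]' | grep -E "eef|contact"
python3 -m handwheel '[0,0,0,0,0,0,0,0,0,0,0,0]' | grep -E "eef|contact|open|fing"
python3 port.py; python3 -c "
from fit import *
P=pts(['wrist'],.62,-.03,.045,.055,.07);print(np.percentile(P[:,2],[10,50,90]))"
```

```text
eef_pos: [0.6174, -0.0879, 0.0826]
contact_force: [-1.1, 0.1, -4.0]
eef_pos: [0.623, -0.0903, 0.0902]
contact_force: [0.6, -0.4, -1.3]
opening: 0.57
finger_force: 84.2
eef [ 0.623  -0.0903  0.0902] yaw 3.01
plug top z 0.1223 15682 [622.5 -89.7  49.9  40.6   3.2] minus eef [-0.5  0.6]
hole [321.  22.] [618.9  16.9  44.4  17.4   3. ] [260   0 122  53]
hole [318. 152.] [620.6 -29.2  46.7  35.    2.4] [260 108 119  90]
hole [317. 250.] [622.3 -69.9  46.8  18.    2.9] [263 230 110  41]
hole [586. 285.] [743.3 -80.7  31.8  30.4  59.6] [555 257  84  73]
[0.06029621 0.06137728 0.06227615]
```

```bash
python3 -m handwheel '[-0.01,0.1,0,0,0,0,0,0.1,0,0,0,0,0,0.1,0,0,0,0,0,0.1,0,0,0,0,0,0,0,0,0,0]' | grep -E "eef|contact"
python3 -m handwheel '[0,0,-0.04,0,0,0,0,0,-0.02,0,0,0,0,0,0,0,0,0,0,0,0,0,0,0]' | grep -E "eef|contact"
for i in 1 2; do python3 -m handwheel '[0,0,-0.015,0,0,0,0,0,0,0,0,0,0,0,0,0,0,0]' | grep -E "eef|contact"; done
```

```text
eef_pos: [0.6211, -0.0269, 0.0891]
contact_force: [-0.1, -0.5, -2.7]
eef_pos: [0.6209, -0.031, 0.079]
contact_force: [-0.1, 0.4, -3.1]
eef_pos: [0.6212, -0.0311, 0.0774]
contact_force: [-0.1, -1.1, -2.3]
eef_pos: [0.6212, -0.0308, 0.0751]
contact_force: [-0.6, 0.7, -2.6]
```

It's entering freely. Continuing down.

```bash
for i in 1 2 3 4; do python3 -m handwheel '[0,0,-0.02,0,0,0,0,0,0,0,0,0,0,0,0,0,0,0]' | grep -E "eef|contact"; done
```

```text
eef_pos: [0.6211, -0.0306, 0.072]
contact_force: [0.3, 0.5, -2.6]
eef_pos: [0.621, -0.0305, 0.0689]
contact_force: [-0.4, 1.1, -2.3]
eef_pos: [0.6211, -0.0305, 0.0659]
contact_force: [-0.6, 1.0, -3.5]
eef_pos: [0.6212, -0.0305, 0.0629]
contact_force: [0.1, 0.9, -3.6]
```

```bash
for i in 1 2 3; do python3 -m handwheel '[0,0,-0.015,0,0,0,0,0,0,0,0,0,0,0,0,0,0,0]' | grep -E "eef|contact"; done
```

```text
eef_pos: [0.6213, -0.0305, 0.0608]
contact_force: [1.1, 2.7, -2.5]
eef_pos: [0.6213, -0.0305, 0.0587]
contact_force: [-0.1, 2.4, -1.4]
eef_pos: [0.6215, -0.0306, 0.0579]
contact_force: [-3.4, 3.4, 6.6]
```

```bash
python3 -m handwheel '[0,0,-0.01,0,0,0,0,0,0,0,0,0,0,0,0,0,0,0]' | grep -E "eef|contact"
python3 -m handwheel '[0,0,0,0,0,0,0,0,0,0,0,0,0,0,0,0,0,0,0,0,0,0,0,0,0,0,0,0,0,0]' 1 | grep -E "eef|contact|open"
python3 -m handwheel '[0,0,0.1,0,0,0,0,0,0.2,0,0,0,0,0,0.2,0,0,0,0,0,0.2,0,0,0,0,0,0.2,0,0,0]' | grep -E "eef|contact|open"
python3 -m handwheel '[-0.167,-0.091,0,0,0,0.028,-0.167,-0.091,0,0,0,0.028,-0.167,-0.091,0,0,0,0.028,-0.167,-0.091,0,0,0,0.028,-0.167,-0.091,0,0,0,0.028]' | grep -E "eef|contact|open"
python3 -m handwheel '[-0.167,-0.091,0,0,0,0.028,-0.167,-0.091,0,0,0,0.028,-0.167,-0.091,0,0,0,0.028,0,0,0,0,0,0,0,0,0,0,0,0]' | grep -E "eef|contact|open"
cat > plug.py <<'E'
from h import *
from fit import *
import sys
s=ctrl.get_state();e=s["eef_pos"];q=s["tcp_rot"];print("eef",e.round(4),"yaw",(np.degrees(2*np.arctan2(q[1],q[0]))-90).round(2))
im,d,c=shot("wrist");W=cloud(d,c);np.savez("wrist.npz",im=im,d=d,W=W);cv2.imwrite("pics/"+sys.argv[1]+".png",im)
hsv=cv2.cvtColor(im,cv2.COLOR_BGR2HSV)
m=((abs(W[...,2]-.048)<.004)&(hsv[...,1]<60)&(W[...,0]<.56)).astype(np.uint8)
m=cv2.morphologyEx(m,cv2.MORPH_OPEN,np.ones((3,3)))
n,l,st,ce=cv2.connectedComponentsWithStats(m)
for i in range(1,n):
    if st[i,4]>400: print("plug?",ce[i].round(),st[i,4],rect(W[l==i]))
E
python3 plug.py w5
```

```text
eef_pos: [0.6215, -0.0308, 0.0579]
contact_force: [-6.4, 4.0, 11.4]
eef_pos: [0.6213, -0.0311, 0.0547]
contact_force: [0.2, 0.4, -0.5]
opening: 0.999
eef_pos: [0.6211, -0.0309, 0.191]
contact_force: [0.7, -0.3, 0.7]
opening: 0.997
eef_pos: [0.4948, -0.0995, 0.1898]
contact_force: [0.1, 1.0, 0.2]
opening: 0.999
eef_pos: [0.4203, -0.1405, 0.19]
contact_force: [0.3, -0.5, 0.4]
opening: 1.002
eef [ 0.4203 -0.1405  0.19  ] yaw 22.97
plug? [314. 225.] 3924 [ 418.4 -139.1   49.9   40.1   22.6]
plug? [ 89. 274.] 449 [ 282.4 -235.2   17.4   17.2   39.6]
plug? [206. 377.] 1736 [ 380.2 -286.7   46.2   41.7  -23.8]
```

```bash
python3 -m handwheel '[0,0.007,-0.2,0,0,0,0,0,-0.2,0,0,0,0,0,-0.2,0,0,0,0,0,-0.2,0,0,0,0,0,-0.15,0,0,0]' | grep -E "eef|contact|open|fing"
python3 -m handwheel '[0,0,-0.1,0,0,0,0,0,-0.08,0,0,0,0,0,-0.03,0,0,0,0,0,0,0,0,0,0,0,0,0,0,0]' | grep -E "eef|contact|open|fing"
```

```text
eef_pos: [0.421, -0.1378, 0.0452]
contact_force: [-0.5, -0.5, 0.3]
opening: 0.998
finger_force: 0.0
eef_pos: [0.4217, -0.1388, 0.0163]
contact_force: [0.5, 0.2, 0.5]
opening: 1.0
finger_force: 0.0
```

```bash
python3 -m handwheel '[0,0,0,0,0,0,0,0,0,0,0,0,0,0,0,0,0,0,0,0,0,0,0,0,0,0,0,0,0,0]' 0 80 | grep -E "eef|contact|open|fing"
python3 -m handwheel '[0,0,0,0,0,0,0,0,0,0,0,0,0,0,0.05,0,0,0,0,0,0.15,0,0,0,0,0,0.2,0,0,0]' | grep -E "eef|contact|open|fing"
python3 -m handwheel '[0,0,0.2,0,0,0,0,0,0.2,0,0,0,0,0,0.1,0,0,0,0.169,0.049,0,0,0,-0.028,0.169,0.049,0,0,0,-0.028]' | grep -E "eef|contact|open|fing"
python3 -m handwheel '[0.169,0.049,0,0,0,-0.028,0.169,0.049,0,0,0,-0.028,0.169,0.049,0,0,0,-0.028,0.169,0.049,0,0,0,-0.028,0.169,0.049,0,0,0,-0.028]' | grep -E "eef|contact|open|fing"
python3 -m handwheel '[0.169,0.049,0,0,0,-0.028,0,0,0,0,0,0,0,0,0,0,0,0,0,0,0,0,0,0]' | grep -E "eef|contact|open|fing"
python3 port.py
```

```text
eef_pos: [0.4219, -0.1396, 0.0174]
contact_force: [0.3, 0.2, 5.8]
opening: 0.571
finger_force: 84.8
eef_pos: [0.4178, -0.137, 0.0737]
contact_force: [0.6, -0.0, -3.1]
opening: 0.571
finger_force: 83.7
eef_pos: [0.4718, -0.1242, 0.1524]
contact_force: [-0.1, -0.4, -3.2]
opening: 0.564
finger_force: 84.3
eef_pos: [0.5983, -0.0864, 0.1498]
contact_force: [-0.8, -0.0, -2.4]
opening: 0.567
finger_force: 84.2
eef_pos: [0.6223, -0.0797, 0.1498]
contact_force: [0.2, -0.1, -3.7]
opening: 0.568
finger_force: 84.4
eef [ 0.6223 -0.0797  0.1498] yaw 3.0
plug top z 0.1804 15458 [621.9 -78.4  49.6  41.1   3. ] minus eef [-0.4  1.3]
hole [320.  57.] [618.5  24.4  43.9  42.5   2.9] [277  11  87  92]
hole [318. 244.] [622.5 -74.5  47.2  25.8   3. ] [277 223  83  44]
hole [526. 265.] [744.9 -83.   32.6  26.6  68. ] [505 244  55  57]
```

```bash
python3 -m handwheel '[0.008,-0.007,-0.1,0,0,0,0,0,-0.15,0,0,0,0,0,-0.12,0,0,0,0,0,-0.06,0,0,0,0,0,0,0,0,0]' | grep -E "eef|contact"
for i in 1 2 3; do python3 -m handwheel '[0,0,-0.02,0,0,0,0,0,0,0,0,0,0,0,0,0,0,0]' | grep -E "eef|contact"; done
```

```text
eef_pos: [0.6219, -0.0808, 0.0834]
contact_force: [-0.3, -0.3, -4.0]
eef_pos: [0.6257, -0.0815, 0.0851]
contact_force: [0.2, 1.2, -2.9]
eef_pos: [0.625, -0.0811, 0.0808]
contact_force: [-0.5, -0.6, -2.7]
eef_pos: [0.6246, -0.081, 0.0772]
contact_force: [0.9, 0.4, -3.1]
```

```bash
python3 -m handwheel '[-0.004,0,-0.02,0,0,0,0,0,0,0,0,0,0,0,0,0,0,0]' | grep -E "eef|contact"
for i in 1 2 3 4; do python3 -m handwheel '[0,0,-0.02,0,0,0,0,0,0,0,0,0,0,0,0,0,0,0]' | grep -E "eef|contact"; done
```

```text
eef_pos: [0.624, -0.081, 0.0741]
contact_force: [1.0, -1.0, -3.0]
eef_pos: [0.6242, -0.0811, 0.0712]
contact_force: [0.1, 0.1, -3.9]
eef_pos: [0.6242, -0.0811, 0.0682]
contact_force: [-0.5, -0.1, -3.6]
eef_pos: [0.6242, -0.0811, 0.0652]
contact_force: [-0.6, -0.8, -3.8]
eef_pos: [0.6242, -0.0811, 0.0621]
contact_force: [-0.9, 0.9, -2.8]
```

```bash
for i in 1 2 3; do python3 -m handwheel '[0,0,-0.015,0,0,0,0,0,0,0,0,0,0,0,0,0,0,0]' | grep -E "eef|contact"; done
```

```text
eef_pos: [0.6242, -0.0811, 0.06]
contact_force: [-0.3, -1.3, -3.6]
eef_pos: [0.6242, -0.0811, 0.0594]
contact_force: [-4.9, 0.6, 2.6]
eef_pos: [0.6243, -0.0812, 0.0593]
contact_force: [-10.8, 1.3, 13.0]
```

```bash
python3 -m handwheel '[0,0,0,0,0,0,0,0,0,0,0,0,0,0,0,0,0,0,0,0,0,0,0,0,0,0,0,0,0,0]' 1 | grep -E "eef|contact|open"
python3 -m handwheel '[0,0,0.1,0,0,0,0,0,0.2,0,0,0,0,0,0.2,0,0,0,0,0,0.2,0,0,0,0,0,0.2,0,0,0]' | grep -E "eef|contact|open"
python3 -m handwheel '[-0.18,-0.152,0,0,0,-0.034,-0.18,-0.152,0,0,0,-0.034,-0.18,-0.152,0,0,0,-0.034,-0.18,-0.152,0,0,0,-0.034,-0.18,-0.152,0,0,0,-0.034]' | grep -E "eef|contact|open"
python3 -m handwheel '[-0.18,-0.152,0,0,0,-0.034,-0.18,-0.152,0,0,0,-0.034,-0.18,-0.152,0,0,0,-0.034,-0.18,-0.152,0,0,0,-0.034,0,0,0,0,0,0]' | grep -E "eef|contact|open"
python3 -m handwheel '[0,0,0,0,0,0,0,0,0,0,0,0]' >/dev/null
python3 plug.py w6
```

```text
eef_pos: [0.6246, -0.0812, 0.0558]
contact_force: [-0.6, 0.4, -0.1]
opening: 1.0
eef_pos: [0.6242, -0.0811, 0.1919]
contact_force: [1.1, -0.5, -0.2]
opening: 0.996
eef_pos: [0.4881, -0.1958, 0.1908]
contact_force: [0.3, 0.0, -0.4]
opening: 0.997
eef_pos: [0.3779, -0.2895, 0.1908]
contact_force: [0.3, 0.0, -0.2]
opening: 0.997
eef [ 0.3814 -0.2863  0.1908] yaw -24.59
plug? [313. 229.] 3854 [ 378.4 -285.9   50.1   40.2  -24.9]
plug? [158. 222.] 488 [ 282.7 -235.2   17.7   17.   -17.4]
```

```bash
python3 -m handwheel '[-0.003,-0.007,-0.2,0,0,0,0,0,-0.2,0,0,0,0,0,-0.2,0,0,0,0,0,-0.2,0,0,0,0,0,-0.15,0,0,0]' | grep -E "eef|contact|open|fing"
python3 -m handwheel '[0,0,-0.1,0,0,0,0,0,-0.08,0,0,0,0,0,-0.03,0,0,0,0,0,0,0,0,0,0,0,0,0,0,0]' | grep -E "eef|contact|open|fing"
python3 -m handwheel '[0,0,0,0,0,0,0,0,0,0,0,0,0,0,0,0,0,0,0,0,0,0,0,0,0,0,0,0,0,0]' 0 80 | grep -E "eef|contact|open|fing"
python3 -m handwheel '[0,0,0,0,0,0,0,0,0,0,0,0,0,0,0,0,0,0,0,0,0,0,0,0,0,0,0,0,0,0]' 0 80 | grep -E "eef|contact|open|fing"
```

```text
eef_pos: [0.3811, -0.2853, 0.0458]
contact_force: [-0.5, 0.5, -0.3]
opening: 0.998
finger_force: 0.0
eef_pos: [0.3817, -0.2871, 0.0171]
contact_force: [1.3, -0.1, 0.5]
opening: 1.005
finger_force: 0.0
eef_pos: [0.3816, -0.2882, 0.0181]
contact_force: [0.5, 1.0, 4.7]
opening: 0.566
finger_force: 85.1
eef_pos: [0.3815, -0.2883, 0.0181]
contact_force: [-0.3, 0.3, 5.4]
opening: 0.57
finger_force: 85.1
```

```bash
python3 -m handwheel '[0,0,0.05,0,0,0,0,0,0.15,0,0,0,0,0,0.2,0,0,0,0,0,0.2,0,0,0,0,0,0.2,0,0,0]' | grep -E "eef|contact|open|fing"
python3 -m handwheel '[0,0,0.1,0,0,0,0.181,0.117,0,0,0,0.034,0.181,0.117,0,0,0,0.034,0.181,0.117,0,0,0,0.034,0.181,0.117,0,0,0,0.034]' | grep -E "eef|contact|open|fing"
python3 -m handwheel '[0.181,0.117,0,0,0,0.034,0.181,0.117,0,0,0,0.034,0.181,0.117,0,0,0,0.034,0.181,0.117,0,0,0,0.034,0.181,0.117,0,0,0,0.034]' | grep -E "eef|contact|open|fing"
python3 -m handwheel '[0,0,0,0,0,0,0,0,0,0,0,0,0,0,0,0,0,0]' | grep -E "eef|contact|open|fing"
python3 port.py; python3 - <<'E'
from fit import *
W=np.load("wrist.npz")["W"]
P=W.reshape(-1,3);
for y in (-.03,-.08):
    Q=P[(abs(P[:,2]-.09)<.004)&(abs(P[:,1]-y)<.03)&(abs(P[:,0]-.622)<.04)];len(Q)>50 and print(len(Q),rect(Q),np.median(Q[:,2]))
im,d,c=shot("wrist");cv2.imwrite("pics/w7.png",im)
E
```

```text
eef_pos: [0.3799, -0.2863, 0.137]
contact_force: [0.7, -1.3, -2.1]
opening: 0.568
finger_force: 84.1
eef_pos: [0.4896, -0.2159, 0.1512]
contact_force: [0.1, -0.6, -2.5]
opening: 0.57
finger_force: 84.4
eef_pos: [0.6254, -0.1279, 0.1505]
contact_force: [-0.3, -0.7, -2.1]
opening: 0.57
finger_force: 84.2
eef_pos: [0.624, -0.1291, 0.1505]
contact_force: [-0.8, -0.9, -1.9]
opening: 0.566
finger_force: 84.4
eef [ 0.624  -0.1291  0.1505] yaw 2.97
plug top z 0.1805 15285 [ 623.6 -128.    49.5   40.7    2.9] minus eef [-0.4  1.1]
hole [535. 191.] [743.9 -89.   33.   23.6  88.7] [516 166  47  60]
hole [318. 245.] [ 624.5 -124.5   47.    26.5    3. ] [278 223  82  45]
10506 [621.5 -35.7  50.5  50.3 -87.4] 0.0894279041502476
8623 [623.4 -74.4  51.1  50.1 -87.2] 0.08945475369587805
```

View pics/w7.png

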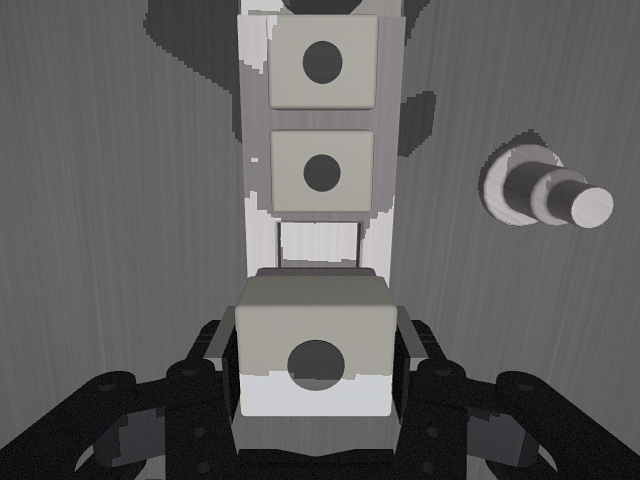

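The picture shows two plugs home (top z 89.4 mm vs 90), and the third held over the free port at (318,245).

```bash
python3 -m handwheel '[0.016,-0.01,-0.1,0,0,0,0,0,-0.15,0,0,0,0,0,-0.12,0,0,0,0,0,-0.06,0,0,0,0,0,0,0,0,0]' | grep -E "eef|contact"
for i in 1 2; do python3 -m handwheel '[0,0,-0.01,0,0,0,0,0,0,0,0,0,0,0,0,0,0,0]' | grep -E "eef|contact"; done
```

```text
eef_pos: [0.6248, -0.1307, 0.0832]
contact_force: [-0.5, -0.1, -3.1]
eef_pos: [0.6286, -0.1314, 0.0873]
contact_force: [0.0, -0.4, -2.2]
eef_pos: [0.6279, -0.131, 0.0848]
contact_force: [-0.1, 0.8, -2.1]
```

Shift x by −1.3 mm, then descend.

```bash
python3 -m handwheel '[-0.008,0,-0.02,0,0,0,0,0,0,0,0,0,0,0,0,0,0,0]' | grep -E "eef|contact"
for i in 1 2 3; do python3 -m handwheel '[0,0,-0.02,0,0,0,0,0,0,0,0,0,0,0,0,0,0,0]' | grep -E "eef|contact"; done
```

```text
eef_pos: [0.6261, -0.1307, 0.0809]
contact_force: [-0.1, -0.6, -2.5]
eef_pos: [0.6262, -0.1308, 0.0779]
contact_force: [-0.7, 0.2, -2.7]
eef_pos: [0.6262, -0.1309, 0.0749]
contact_force: [0.4, 0.1, -2.5]
eef_pos: [0.6263, -0.1309, 0.0719]
contact_force: [-1.0, -0.0, -2.7]
```

```bash
for i in 1 2 3; do python3 -m handwheel '[0,0,-0.02,0,0,0,0,0,0,0,0,0,0,0,0,0,0,0]' | grep -E "eef|contact"; done
```

```text
eef_pos: [0.6263, -0.1308, 0.0689]
contact_force: [-0.4, 0.1, -3.3]
eef_pos: [0.6263, -0.1308, 0.0659]
contact_force: [-0.5, -0.2, -2.8]
eef_pos: [0.6263, -0.1309, 0.0629]
contact_force: [-0.6, 0.8, -3.4]
```

```bash
for i in 1 2 3; do python3 -m handwheel '[0,0,-0.015,0,0,0,0,0,0,0,0,0,0,0,0,0,0,0]' | grep -E "eef|contact"; done
```

```text
eef_pos: [0.6263, -0.1309, 0.0607]
contact_force: [-0.3, 0.4, -2.4]
eef_pos: [0.6264, -0.131, 0.0601]
contact_force: [-4.8, 1.3, 3.6]
eef_pos: [0.6264, -0.131, 0.06]
contact_force: [-10.2, 2.9, 12.8]
```

```bash
python3 -m handwheel '[0,0,0,0,0,0,0,0,0,0,0,0,0,0,0,0,0,0,0,0,0,0,0,0,0,0,0,0,0,0]' 1 | grep -E "eef|contact|open"
python3 -m handwheel '[0,0,0.1,0,0,0,0,0,0.2,0,0,0,0,0,0.2,0,0,0,0,0,0.2,0,0,0,0,0,0.1,0,0,0]' | grep -E "eef|contact|open"
python3 -m handwheel '[0.01,-0.19,0,0,0,0,0.01,-0.19,0,0,0,0,0,0,0,0,0,0,0,0,0,0,0,0]' | grep -E "eef|contact|open"
python3 - <<'E'
from h import *
from fit import *
s=ctrl.get_state();print(s["eef_pos"],s["qpos"].round(2))
im,d,c=shot("wrist");np.savez("wrist.npz",im=im,d=d,W=cloud(d,c));W=cloud(d,c);cv2.imwrite("pics/w8.png",im)
P=pts(["wrist"],.629,-.188,.03,.098,.112);print("post",len(P),rect(P) if len(P) else 0)
for y in (-.03,-.08,-.13):
    Q=pts(["wrist"],.622,y,.024,.085,.095);len(Q)>50 and print("plug",y,rect(Q),np.percentile(Q[:,2],[5,50,95]).round(4))
for n in ("scene","side"):
    im,d,c=shot(n); np.savez(n+".npz",im=im,d=d,W=cloud(d,c))
    P=pts([n],.616,.07,.035,.055,.068);print(n,"pad",rect(P))
E
```

```text
eef_pos: [0.6267, -0.131, 0.0564]
contact_force: [0.3, -0.6, 0.5]
opening: 1.002
eef_pos: [0.6285, -0.1316, 0.1827]
contact_force: [-0.5, 0.5, 1.2]
opening: 0.998
eef_pos: [0.6295, -0.1893, 0.1776]
contact_force: [0.6, -0.3, 0.3]
opening: 0.998
[ 0.62954467 -0.1892573   0.17762652] [-0.45  0.29  1.67  0.    1.18 -0.5 ]
post 1050 [ 627.2 -187.3   19.3   18.9   17.8]
plug -0.08 [622.3 -80.3  47.2  39.8   2.8] [0.0882 0.0895 0.0907]
plug -0.13 [ 623.4 -130.5   45.2   40.     3.1] [0.0883 0.0895 0.0907]
scene pad [620.2  64.3  51.   44.4   3.2]
side pad [617.9  66.3  51.6  50.8   3.5]
```

```bash
python3 -m handwheel '[0,0.005,-0.2,0,0,0,0,0,-0.2,0,0,0,0,0,-0.2,0,0,0,0,0,-0.12,0,0,0,0,0,-0.05,0,0,0]' | grep -E "eef|contact|open"
python3 -m handwheel '[0,0,0,0,0,0,0,0,0,0,0,0,0,0,0,0,0,0,0,0,0,0,0,0,0,0,0,0,0,0]' 0 60 | grep -E "eef|contact|open|fing"
python3 -m handwheel '[0,0,0,0,0,0,0,0,0,0,0,0,0,0,0,0,0,0,0,0,0,0,0,0,0,0,0,0,0,0]' 0 60 | grep -E "eef|contact|open|fing"
```

```text
eef_pos: [0.6269, -0.1848, 0.0567]
contact_force: [0.3, 0.3, -0.6]
opening: 0.998
eef_pos: [0.6305, -0.1876, 0.0631]
contact_force: [-0.4, -0.1, 0.5]
opening: 0.299
finger_force: 0.0
eef_pos: [0.6277, -0.1877, 0.0632]
contact_force: [-8.9, 0.2, 9.0]
opening: 0.213
finger_force: 58.5
```

```bash
python3 -m handwheel '[-0.01,0,0,0,0,0,-0.002,0.04,0,0,0,0,-0.004,0.08,0,0,0,0,-0.004,0.08,0,0,0,0,-0.004,0.08,0,0,0,0]' | grep -E "eef|contact|open|fing"
python3 -m handwheel '[-0.004,0.08,0,0,0,0,-0.004,0.08,0,0,0,0,-0.004,0.08,0,0,0,0,-0.004,0.08,0,0,0,0,-0.004,0.08,0,0,0,0]' | grep -E "eef|contact|open|fing"
python3 -m handwheel '[-0.004,0.08,0,0,0,0,-0.004,0.08,0,0,0,0,-0.002,0.04,0,0,0,0,0,0,0,0,0,0,0,0,0,0,0,0]' | grep -E "eef|contact|open|fing"
python3 - <<'E'
from h import *
for n in ("scene","side"):
    im,d,c=shot(n); cv2.imwrite(f"pics/{n}5.png",im); np.savez(n+".npz",im=im,d=d,W=cloud(d,c))
a=cv2.imread("pics/scene5.png")[230:310,350:430];b=cv2.imread("pics/side5.png")[210:310,170:270]
cv2.imwrite("pics/b5.png",np.hstack([cv2.resize(a,(400,400),interpolation=2),cv2.resize(b,(400,400),interpolation=2)]))
E
```

```text
eef_pos: [0.6261, -0.1477, 0.0633]
contact_force: [-1.1, -6.4, 2.7]
opening: 0.213
finger_force: 58.9
eef_pos: [0.6236, -0.0872, 0.0633]
contact_force: [-0.5, -6.8, 3.6]
opening: 0.215
finger_force: 58.9
eef_pos: [0.6222, -0.0543, 0.0633]
contact_force: [-1.0, 3.0, 7.7]
opening: 0.218
finger_force: 59.3
```

View pics/b5.png

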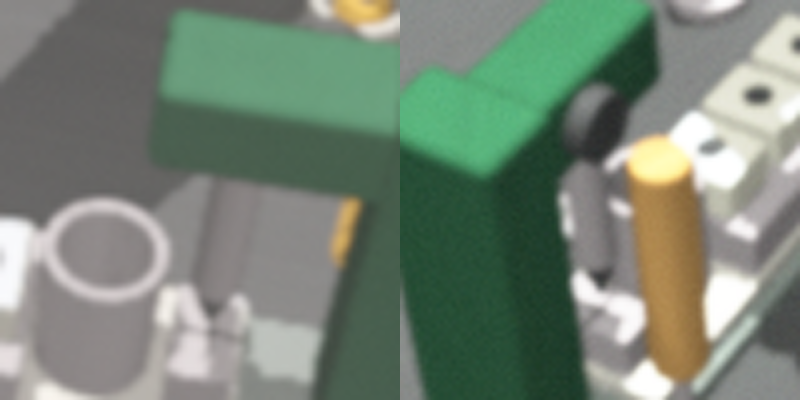

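The crops show the punch tip close above the scribed cross, at about (212,302) and (212,330) in the left half. I'll let go and take a close wrist view from the robot side, square to the slide.

```bash
python3 -m handwheel '[0,0,0,0,0,0,0,0,0,0,0,0,0,0,0,0,0,0,0,0,0,0,0,0,0,0,0,0,0,0]' 1 | grep -E "eef|contact|open"
python3 -m handwheel '[0,0,0,0,0,0,0,0,0.1,0,0,0,0,0,0.25,0,0,0,0,0,0.25,0,0,0,0,0,0.25,0,0,0]' | grep -E "eef|contact|open"
python3 -m handwheel '[0,0,0.2,0,0,0,0,0,0.2,0,0,0,-0.2,0,0,0,0,0.07,-0.2,0,0,0,0,0.07,-0.2,0,0,0,0,0.07]' 0 | grep -E "eef|contact|open"
python3 -m handwheel '[-0.2,0,0,0,0,0.07,-0.15,0,0,0,0,0.07,0,0.1,0,0,0,0.07,0,0.18,0,0,0,0.07,0,0.18,0,0,0,0.07]' | grep -E "eef|contact|rot"
python3 -m handwheel '[0,0.18,0,0,0,0.07,0,0.18,0,0,0,0.07,0,0.18,0,0,0,0.07,0,0.18,0,0,0,0.07,0,0.18,0,0,0,0.07]' | grep -E "eef|contact|rot"
python3 -m handwheel '[0,0.12,0,0,0,0.07,0,0.12,0,0,0,0.05,0,0,0,0,-0.07,0,0,0,0,0,-0.07,0,0,0,0,0,-0.07,0]' | grep -E "eef|contact|rot"
python3 -m handwheel '[0,0,0,0,-0.07,0,0,0,0,0,-0.06,0,0,0,0,0,0,0,0,0,0,0,0,0]' | grep -E "eef|contact|rot"
python3 - <<'E'
from h import *
im,d,c=shot("wrist");np.savez("wrist.npz",im=im,d=d,W=cloud(d,c));R=np.array(c["R"]);t=np.array(c["t"]);print("C",-R.T@t)
f=240/np.tan(np.radians(c["fovy"])/2);p=R@np.array([.612,.201,.067])+t;print(f*p[:2]/p[2]+[c["cx"],c["cy"]],p[2],ctrl.get_state()["time"])
cv2.imwrite("pics/w9.png",im)
E
```

```text
eef_pos: [0.6211, -0.0552, 0.0607]
contact_force: [0.1, 0.1, -0.1]
opening: 0.912
eef_pos: [0.6207, -0.0551, 0.1891]
contact_force: [0.3, -0.8, 0.3]
opening: 1.001
eef_pos: [0.5306, -0.0553, 0.2492]
contact_force: [0.3, -0.5, 0.0]
opening: 0.298
eef_pos: [0.4783, 0.014, 0.2487]
tcp_rot: [0.313, 0.95, 0.0, 0.0]
contact_force: [0.0, 0.9, -1.0]
eef_pos: [0.4785, 0.1501, 0.2486]
tcp_rot: [0.042, 0.999, 0.0, 0.0]
contact_force: [-0.5, -0.6, -0.5]
eef_pos: [0.4793, 0.1853, 0.2489]
tcp_rot: [-0.049, 0.985, -0.008, 0.167]
contact_force: [-0.2, -0.1, 0.6]
eef_pos: [0.4778, 0.1849, 0.248]
tcp_rot: [-0.048, 0.964, -0.013, 0.262]
contact_force: [0.1, 0.5, 0.7]
C [0.34011856 0.17867151 0.33646011]
[329.69164486 233.66597255] 0.3830557094879121 46.75
```

```bash
python3 -c "
import cv2
a=cv2.imread('pics/w9.png')[160:280,255:405];cv2.imwrite('pics/w9c.png',cv2.resize(a,(750,600),interpolation=cv2.INTER_CUBIC))"
```

```text
(no output)
```

View pics/w9c.png

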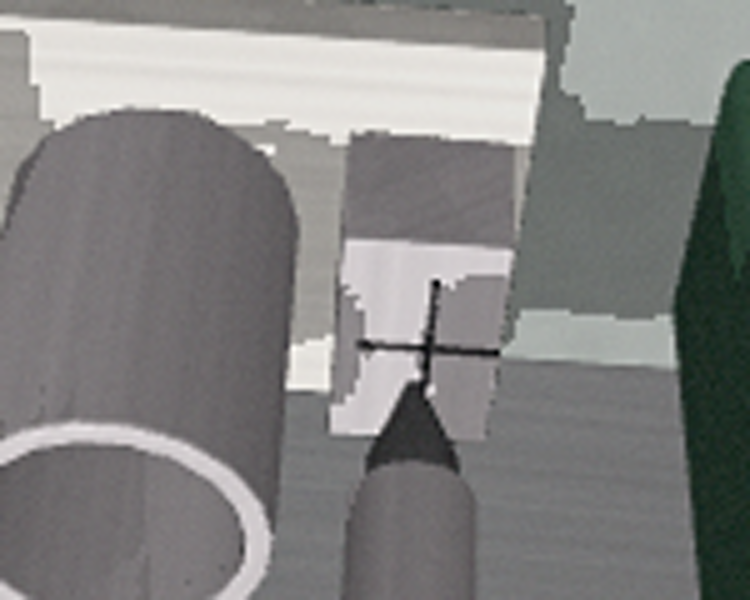

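The crop shows the cross centre at about (429,349) and the punch tip at about (417,381). I'll refine both at subpixel level and convert to slide distance.

```bash
cat > gap.py <<'E'
from h import *
def gap(im,c,cross,tip,yaw=2.9,verbose=1):
    f=240/np.tan(np.radians(c["fovy"])/2);R=np.array(c["R"]);C=-R.T@np.array(c["t"])
    def hit(p,z):
        r=np.array([(p[0]-c["cx"])/f,(p[1]-c["cy"])/f,1])@R;return C+r*((z-C[2])/r[2])
    m,p=hit(cross,.062),hit(tip,.072);a=np.radians(yaw);D=(p-m)*1000
    print("mark",m.round(4),"tip",p.round(4),"along slide",(D@[-np.sin(a),np.cos(a),0]).round(2),"across",(D@[np.cos(a),np.sin(a),0]).round(2))
E
python3 - <<'E'
from gap import *
c=imaging.get_calibration("wrist");im=cv2.imread("pics/w9.png");g=cv2.cvtColor(im,cv2.COLOR_BGR2GRAY)
gap(im,c,(255+429.5/5-.4,160+349.5/5-.4),(255+417/5-.4,160+380/5-.4))
print(g[224:256,326:358])
E
```

```text
mark [0.6131 0.2107 0.062 ] tip [0.6112 0.2083 0.072 ] along slide -2.29 across -2.07
[[135 130 202 ... 144 114 108]
 [139 134 203 ... 116 111 106]
 [139 131 205 ... 129 108 108]
 ...
 [121 128  59 ... 116 116 113]
 [120 127  73 ... 117 114 114]
 [119 120 100 ... 115 120 116]]
```

```bash
cat >> gap.py <<'E'
def proj(c,X):
    f=240/np.tan(np.radians(c["fovy"])/2);p=np.array(c["R"])@X+np.array(c["t"]);return f*p[:2]/p[2]+[c["cx"],c["cy"]]
E
python3 - <<'E'
from gap import *
c=imaging.get_calibration("wrist");im=cv2.imread("pics/w9.png");g=cv2.GaussianBlur(cv2.cvtColor(im,cv2.COLOR_BGR2GRAY),(0,0),.6).astype(int)
for v in (228,230,232,234,236,238,240,242,244,246,248,250,252): print(v,g[v,326:356])
z=np.load("wrist.npz");W=z["W"]
# ram surface: depth points z .1-.19 near punch
P=W.reshape(-1,3);Q=P[(np.hypot(P[:,0]-.611,P[:,1]-.207)<.02)&(P[:,2]>.1)&(P[:,2]<.185)]
print(len(Q),Q.min(0),Q.max(0))
for zz in (.1,.12,.14,.16):
    q=Q[abs(Q[:,2]-zz)<.006]; 
    if len(q)>20: print(zz,len(q),q[:,1].min(),q[:,1].max(),(q[:,1].min()+q[:,1].max())/2,q[:,0].min())
for X in ([.6112,.2083,.072],[.6112,.2083,.1],[.6112,.2083,.14]): print(proj(c,np.array(X)))
E
```

```text
228 [ 97  69  77 112 125 132 152 157 154 153 156 174 172 119  51  62 114 127
 130 130 129 132 134 135 134 135 139 141 138 124]
230 [134 138 128 142 179 187 173 166 165 160 144 138 115  68  35  64  75  68
  66  66  65  61  58  57  55  50  54  53  66 143]
232 [145 192 195 200 204 205 206 205 203 203 204 197 146  86  50 121 142 142
 141 140 140 137 137 138 137 133 134 134 127 122]
234 [143 190 200 201 203 205 205 203 202 203 203 205 186 104  67 125 141 140
 139 139 136 137 139 139 140 139 140 137 107 117]
236 [186 200 201 202 204 205 204 203 204 191 139 107  94  57  79 142 144 140
 139 138 136 136 137 138 138 138 142 143 114 115]
238 [194 200 199 202 204 205 204 204 187 114  58  49  47  60 150 186 153 139
 138 135 137 137 139 139 137 138 138 133 121 118]
240 [201 199 200 201 203 205 205 188 114  59  51  53  51  48  64 119 137 139
 138 135 137 138 138 139 137 138 133 114 118 122]
242 [201 199 201 203 205 207 189 114  55  48  50  51  52  52  51  64 118 137
 138 137 138 139 139 139 138 138 129 119 118 117]
244 [201 200 202 204 206 185 113  56  50  52  51  49  51  51  51  50  61 117
 136 13
[... 356 characters left out ...]
5  56  56  53  49
  45  56 102 117 118 118 117 117 119 117 117 116]
252 [120 113  70  48  53  63  68  82  84  84  91  94  93  86  78  73  65  60
  51  47  73 110 119 119 118 118 119 118 119 119]
1473 [0.59813445 0.19679556 0.10002158] [0.61117129 0.21849648 0.16194936]
0.1 134 0.19687357780568115 0.21765320067287774 0.20726338923927945 0.5984510955236093
0.12 297 0.19681168103792132 0.21761649844026473 0.20721408973909303 0.5981344541414854
0.14 344 0.19679555879856594 0.21750677043955308 0.20715116461905952 0.598255717193829
0.16 115 0.2060262941739993 0.21849647838528125 0.21226138627964028 0.5986498755365923
[337.9681818 235.6338094]
[337.48889446 259.22465148]
[336.7093042  297.59660246]
```

```bash
python3 - <<'E'
from gap import *
c=imaging.get_calibration("wrist"); gap(None,c,(340.3,229.5),(337.5,235))
c=imaging.get_calibration("scene"); im=cv2.imread("pics/scene5.png");g=cv2.cvtColor(im,cv2.COLOR_BGR2GRAY).astype(int)
for v in range(286,304): print(v,g[v,382:404])
gap(None,c,(350+213/5-.4,230+329/5-.4),(350+213/5-.4,230+304/5-.4))
E
```

```text
mark [0.6131 0.2105 0.062 ] tip [0.6105 0.2078 0.072 ] along slide -2.61 across -2.82
286 [155 154 154 154 158 154 135 119 121 126 129 133 134 135 134 133 136 139
 140 139 138 138]
287 [174 194 193 189 197 193 166 133 124 127 130 133 134 135 134 133 136 138
 139 139 139 139]
288 [204 226 226 218 217 212 189 151 128 128 131 133 135 137 143 153 150 142
 140 139 139 139]
289 [216 237 236 224 219 218 202 164 125 122 126 130 132 142 170 193 185 157
 142 140 139 139]
290 [220 237 231 216 214 219 210 177 127 107 112 118 124 149 188 209 206 179
 149 140 140 139]
291 [227 237 224 204 209 219 217 192 144 103  97 105 124 150 178 198 210 191
 155 140 141 140]
292 [232 237 216 191 201 217 220 208 171 119  99 117 140 157 168 186 204 191
 160 144 142 141]
293 [231 234 209 178 187 209 219 216 192 148 124 138 155 161 166 183 198 193
 173 161 155 155]
294 [211 219 199 169 171 196 212 216 206 178 147 151 160 162 167 181 190 188
 183 182 180 181]
295 [186 194 178 160 159 177 192 202 201 176 146 148 156 160 168 180 179 172
 180 189 191 191]
296 [176 174 165 162 171 189 196 197 188 160 131 133 143 147 158 172 166 158
 175 188 192 192]
297 [174 168 165 171 193 210 214 212 202 172 145 145 145 140 143 153 149 149
 173 189 192 192]
298 [172 162 161 173 201 217 221 221 213 184 157 156 156 152 153 155 147 148
 173 189 191 192]
299 [173 159 159 180 205 219 222 221 213 184 160 158 161 162 166 169 158 152
 172 188 192 193]
300 [174 161 171 196 213 221 222 220 209 185 165 162 162 164 171 171 158 155
 175 189 192 191]
301 [175 172 192 212 220 222 222 219 209 192 175 164 162 164 168 166 156 162
 177 187 191 191]
302 [175 184 206 218 221 223 223 221 215 200 178 165 162 164 164 161 151 153
 162 177 187 191]
303 [175 185 204 215 220 222 222 222 217 199 175 164 162 164 162 155 144 140
 145 160 179 189]
mark [0.6105 0.2087 0.062 ] tip [0.6038 0.2065 0.072 ] along slide -1.91 across -6.72
```

Both views put the mark about 2.5 mm past the tip, so I'll go back to the post and draw it back by that much.

```bash
python3 -m handwheel '[0,0,0,0,0.07,0,0,0,0,0,0.07,0,0,0,0,0,0.07,0,0,0,0,0,0.07,0,0,0,0,0,0.06,0]' | grep -E "eef|contact"
python3 -m handwheel '[0,-0.15,0,0,0,-0.07,0,-0.2,0,0,0,-0.07,0,-0.2,0,0,0,-0.07,0,-0.2,0,0,0,-0.07,0,-0.2,0,0,0,-0.07]' 1 | grep -E "eef|contact"
python3 -m handwheel '[0,-0.2,0,0,0,-0.07,0,-0.2,0,0,0,-0.07,0,-0.15,0,0,0,-0.07,0,-0.1,0,0,0,-0.07,0.1,0,0,0,0,-0.07]' | grep -E "eef|contact"
python3 -m handwheel '[0.2,0,0,0,0,-0.07,0.2,0,0,0,0,-0.07,0.2,0,0,0,0,-0.07,0.2,0,0,0,0,-0.05,0.05,0,0,0,0,0]' | grep -E "eef|contact|rot"
python3 - <<'E'
from fit import *
import time
s=ctrl.get_state();q=s["tcp_rot"];print(s["eef_pos"],q,np.degrees(2*np.arctan2(q[1],q[0]))-90)
im,d,c=shot("wrist");np.savez("wrist.npz",im=im,d=d,W=cloud(d,c))
P=pts(["wrist"],.622,-.055,.03,.098,.112);print("post",len(P),rect(P) if len(P) else 0)
E
```

```text
eef_pos: [0.4811, 0.1848, 0.2505]
contact_force: [0.8, -0.6, 0.0]
eef_pos: [0.4802, 0.0406, 0.2495]
contact_force: [0.9, 0.0, -0.7]
eef_pos: [0.4942, -0.0586, 0.2495]
contact_force: [-0.0, -0.6, 0.2]
eef_pos: [0.6256, -0.0563, 0.2484]
tcp_rot: [0.649, 0.761, 0.001, 0.0]
contact_force: [-0.5, 0.0, 0.1]
[ 0.62563532 -0.05626313  0.24837777] [6.48611320e-01 7.61119460e-01 6.99821361e-04 1.85136380e-04] 9.12600845809041
post 632 [621.5 -53.7  19.2  19.1  12.8]
```

```bash
python3 -m handwheel '[-0.022,0.012,-0.1,0,0,-0.069,0,0,-0.2,0,0,0,0,0,-0.2,0,0,0,0,0,-0.2,0,0,0,0,0,-0.2,0,0,0]' 1| grep -E "eef|contact"
python3 -m handwheel '[0,0,-0.2,0,0,0,0,0,-0.1,0,0,0,0,0,-0.03,0,0,0,0,0,0,0,0,0,0,0,0,0,0,0]' | grep -E "eef|contact|rot|open"
```

```text
eef_pos: [0.6179, -0.0538, 0.1129]
contact_force: [0.5, 0.1, -1.2]
eef_pos: [0.6188, -0.0538, 0.0653]
tcp_rot: [0.688, 0.726, 0.0, 0.001]
contact_force: [-0.5, -0.3, 0.2]
opening: 0.999
```

```bash
python3 -m handwheel '[0.02,0,0,0,0,0,0,0,0,0,0,0,0,0,0,0,0,0,0,0,0,0,0,0,0,0,0,0,0,0]' 0 60| grep -E "eef|contact"
python3 -m handwheel '[0,0,0,0,0,0,0,0,0,0,0,0,0,0,0,0,0,0,0,0,0,0,0,0,0,0,0,0,0,0]' | grep -E "eef|contact|open|fing"
python3 -m handwheel '[0,0,0,0,0,0,0,0,0,0,0,0,0,0,0,0,0,0]' | grep -E "eef|contact|open|fing"
```

```text
eef_pos: [0.6213, -0.0534, 0.0646]
contact_force: [-0.1, -0.2, 0.1]
eef_pos: [0.6221, -0.0533, 0.0648]
contact_force: [5.5, 1.9, 1.2]
opening: 0.219
finger_force: 58.6
eef_pos: [0.6222, -0.0533, 0.0648]
contact_force: [4.8, 1.6, 0.8]
opening: 0.216
finger_force: 58.6
```

```bash
python3 -m handwheel '[0,-0.009,0,0,0,0,0,-0.008,0,0,0,0,0,0,0,0,0,0,0,0,0,0,0,0]' | grep -E "eef|contact"
```

```text
eef_pos: [0.6222, -0.0553, 0.0648]
contact_force: [5.4, 3.6, 0.6]
```

```bash
python3 -m handwheel '[0,-0.004,0,0,0,0,0,0,0,0,0,0,0,0,0,0,0,0]' | grep -E "eef|contact"
python3 -m handwheel '[0,0,0,0,0,0,0,0,0,0,0,0,0,0,0,0,0,0,0,0,0,0,0,0,0,0,0,0,0,0]' 1 | grep -E "eef|contact|open"
python3 -m handwheel '[0,0,0,0,0,0,0,0,0.1,0,0,0,0,0,0.25,0,0,0,0,0,0.25,0,0,0,0,0,0.25,0,0,0]' | grep -E "eef|contact|open"
python3 -m handwheel '[0,0,0.2,0,0,0,0,0,0.2,0,0,0,-0.2,0,0,0,0,0.07,-0.2,0,0,0,0,0.07,-0.2,0,0,0,0,0.07]' 0 | grep -E "eef|contact|open"
python3 -m handwheel '[-0.2,0,0,0,0,0.07,-0.15,0,0,0,0,0.07,0,0.1,0,0,0,0.07,0,0.18,0,0,0,0.07,0,0.18,0,0,0,0.07]' | grep -E "eef|contact|rot"
python3 -m handwheel '[0,0.18,0,0,0,0.07,0,0.18,0,0,0,0.07,0,0.18,0,0,0,0.07,0,0.18,0,0,0,0.07,0,0.18,0,0,0,0.07]' | grep -E "eef|contact|rot"
python3 -m handwheel '[0.06,0.12,-0.05,0,0,0.06,0.06,0.12,-0.05,0,0,0,0,0,0,0,-0.07,0,0,0,0,0,-0.07,0,0,0,0,0,-0.07,0]' | grep -E "eef|contact|rot"
python3 -m handwheel '[0,0,0,0,-0.07,0,0,0,0,0,-0.06,0,0,0,0,0,0,0,0,0,0,0,0,0]' | grep -E "eef|contact|rot"
python3 - <<'E'
from gap import *
im,d,c=shot("wrist");cv2.imwrite("pics/w10.png",im);x,y=proj(c,np.array([.611,.208,.067])).astype(int);print(x,y)
x0,y0=x-50,y-40
cv2.imwrite("pics/w10c.png",cv2.resize(im[y0:y0+80,x0:x0+100],(800,640),interpolation=cv2.INTER_CUBIC)[:600]);print(x0,y0)
E
```

```text
eef_pos: [0.6222, -0.0557, 0.0648]
contact_force: [5.8, 3.5, 0.6]
eef_pos: [0.6203, -0.0566, 0.0636]
contact_force: [0.1, -0.7, 0.3]
opening: 0.913
eef_pos: [0.6203, -0.0565, 0.1922]
contact_force: [0.6, -0.1, -0.1]
opening: 0.997
eef_pos: [0.5302, -0.0566, 0.2522]
contact_force: [-0.2, 0.4, 1.4]
opening: 0.297
eef_pos: [0.4779, 0.0126, 0.2518]
tcp_rot: [0.312, 0.95, -0.0, 0.0]
contact_force: [0.6, 0.5, -0.5]
eef_pos: [0.4781, 0.1487, 0.2516]
tcp_rot: [0.041, 0.999, -0.0, 0.0]
contact_force: [-1.2, -0.4, -0.7]
eef_pos: [0.497, 0.1839, 0.2361]
tcp_rot: [-0.003, 0.986, -0.001, 0.166]
contact_force: [-0.4, 0.4, 0.5]
eef_pos: [0.4954, 0.1835, 0.236]
tcp_rot: [-0.003, 0.965, -0.001, 0.263]
contact_force: [1.1, -0.1, -0.1]
343 227
293 187
```

View pics/w10c.png

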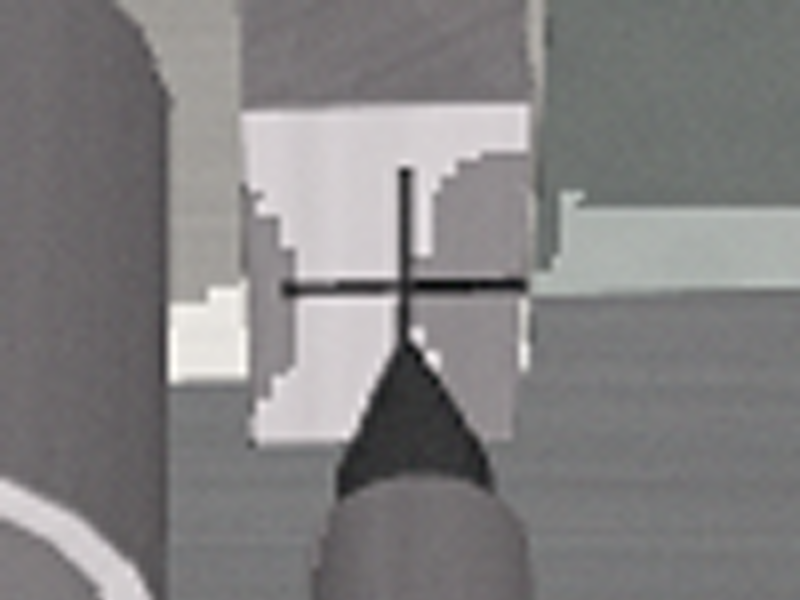

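The crop shows the cross at about (405,287) and the tip apex at about (407,338), almost in line.

```bash
python3 - <<'E'
from gap import *
c=imaging.get_calibration("wrist");im=cv2.imread("pics/w10.png");g=cv2.cvtColor(im,cv2.COLOR_BGR2GRAY).astype(float)
def cv(p): return (293+(p[0]+.5)/8-.5,187+(p[1]+.5)/8-.5)
for tip in ((407,338),(408,330)): gap(None,c,cv((405,287)),cv(tip))
# cone mid-line by half-level edges
for v in range(231,248,2):
    r=g[v,325:365];k=np.nonzero(r<85)[0]
    print(v,325+k.min(),325+k.max(),325+(k.min()+k.max())/2)
for z in (.072,.078,.084,.1): print(proj(c,np.array([.6105,.2075,z])))
z=imaging.read_camera("wrist")[1];W=cloud(z,c);P=W.reshape(-1,3);Q=P[(np.hypot(P[:,0]-.611,P[:,1]-.207)<.02)&(P[:,2]>.1)&(P[:,2]<.145)];print("ram y",Q[:,1].min(),Q[:,1].max(),"mid",(Q[:,1].min()+Q[:,1].max())/2,"x",Q[:,0].min()+.011,ctrl.get_state()["time"])
E
```

```text
mark [0.6132 0.2082 0.062 ] tip [0.611  0.2079 0.072 ] along slide -0.2 across -2.23
mark [0.6132 0.2082 0.062 ] tip [0.6098 0.208  0.072 ] along slide -0.1 across -3.41
231 342 345 343.5
233 341 346 343.5
235 340 347 343.5
237 339 349 344.0
239 338 350 344.0
241 338 351 344.5
243 336 353 344.5
245 335 353 344.0
247 335 354 344.5
[342.98254598 228.39337984]
[343.27313544 233.4859905 ]
[343.57050278 238.69738417]
[344.39847993 253.20777028]
ram y 0.19677832060960349 0.21847856396016546 mid 0.20762844228488447 x 0.6094064927502588 53.9
```

The residual is about 0.2 mm, so the table is right. One last overall look.

```bash
python3 - <<'E'
from fit import *
for n in ("scene","side"):
    im,d,c=shot(n);np.savez(n+".npz",im=im,d=d,W=cloud(d,c));cv2.imwrite(f"pics/{n}9.png",im)
    P=pts([n],.386,.254,.02,.17,.215);len(P)and print(n,"brush",rect(P),P[:,2].max())
    for y in (.102,.052,.002):
        P=pts([n],.6155,y,.02,.08,.1);len(P)and print("plug z",np.percentile(P[:,2],[10,50,90]).round(4))
s=ctrl.get_state();print(s["contact_force"],s["opening"])
E
```

```text
scene brush [387.5 252.7  18.7  17.4  67.1] 0.20823318492294485
plug z [0.0885 0.0901 0.0916]
plug z [0.0881 0.0904 0.0926]
plug z [0.088  0.0904 0.0926]
side brush [382.7 257.7  19.9  18.9  62.8] 0.20848364539536904
plug z [0.0873 0.0898 0.0918]
plug z [0.0863 0.0895 0.0917]
plug z [0.0873 0.0898 0.0916]
[-0.49611399 -0.12106234 -0.7283771 ] -0.005419022056329879
```

View pics/scene9.png

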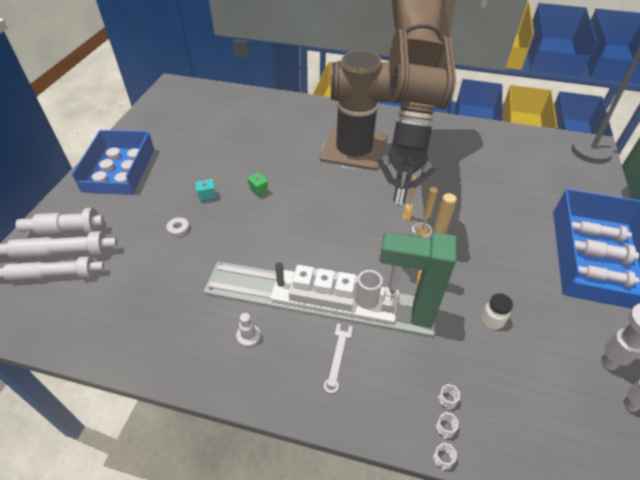

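The picture shows all three plugs home at (303,274), (324,278) and (345,281), the brush in its stand at (425,225), the bystanders undisturbed, and the robot clear of everything.

```bash
python3 -c "
from plant import ctrl
print(ctrl.sign_off())"
```

```text
the job is handed in; nothing more can be done
None
```

I handed the job in: the cup was scrubbed three times and the brush put back, all three plugs are fully home, and the cross sits under the punch to within about 0.4 mm along the slide by the wrist camera, with the robot clear of everything.

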